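# Stack the foam rollers to dry and start the dryer

### The job

Put all the washed foam rollers from the tray on the drying rack as a pyramid: fill the three grooves first, then saddle the others into the gaps of the layer below, lying along the grooves with their ends lined up to within a centimetre. The foam is soft, so take the rollers with a gentle grip (never above 30 N on each finger). When all of them lie on the rack, plug the timer block fully home into the socket of the dryer's control box, then press the start button right down and let it go; leave everything on the rack and in the socket at rest, and leave the paint pot, tape and brush alone.

Things in the scene. Friction and masses are not known exactly. Their poses are not given: they have to be found in the camera images.
- roller0: Foam roller sleeve, a grey cylinder 44 mm in diameter and 56 mm long, white core at both flat ends, about 60 g; all are alike, four to six are present. Origin at its centre; x runs along the cylinder (z need not point up: it rolls). Starts lying in the tray, centre 25 mm above the table. Can be taken from above with a finger on each flat end; it rolls hardly at all by itself.
- roller1: Foam roller sleeve, a grey cylinder 44 mm in diameter and 56 mm long, white core at both flat ends, about 60 g; all are alike, four to six are present. Origin at its centre; x runs along the cylinder (z need not point up: it rolls). Starts lying in the tray, centre 25 mm above the table. Can be taken from above with a finger on each flat end; it rolls hardly at all by itself.
- roller2: Foam roller sleeve, a grey cylinder 44 mm in diameter and 56 mm long, white core at both flat ends, about 60 g; all are alike, four to six are present. Origin at its centre; x runs along the cylinder (z need not point up: it rolls). Starts lying in the tray, centre 25 mm above the table. Can be taken from above with a finger on each flat end; it rolls hardly at all by itself.
- roller3: Foam roller sleeve, a grey cylinder 44 mm in diameter and 56 mm long, white core at both flat ends, about 60 g; all are alike, four to six are present. Origin at its centre; x runs along the cylinder (z need not point up: it rolls). Starts lying in the tray, centre 25 mm above the table. Can be taken from above with a finger on each flat end; it rolls hardly at all by itself.
- roller4: Foam roller sleeve, a grey cylinder 44 mm in diameter and 56 mm long, white core at both flat ends, about 60 g; all are alike, four to six are present. Origin at its centre; x runs along the cylinder (z need not point up: it rolls). Starts lying in the tray, centre 25 mm above the table. Can be taken from above with a finger on each flat end; it rolls hardly at all by itself.
- roller5: Foam roller sleeve, a grey cylinder 44 mm in diameter and 56 mm long, white core at both flat ends, about 60 g; all are alike, four to six are present. Origin at its centre; x runs along the cylinder (z need not point up: it rolls). Starts lying in the tray, centre 25 mm above the table. Can be taken from above with a finger on each flat end; it rolls hardly at all by itself.
- tray: White shallow tray, fixed, 280 x 280 mm, floor 3 mm thick, rim 8 mm high and 6 mm thick. Origin at the centre of its underside on the table, z up.
- rack: Low wooden drying rack, fixed: base plate 46 (x) by 190 mm (y), 6 mm thick, with four ridges 36 mm long, 45-degree flanks, tops 26 mm above the table, leaving three V grooves along the rack's x, 50 mm apart along y. A roller in a groove has its centre 32 mm above the table; its ends stand 10 mm clear of the ridges. Origin at the centre of the underside, z up.
- slot_low0 (a point): Where the centre of a roller lies on the rack: right-hand groove of the bottom row (rack y = -50 mm); 32 mm above the table. Axes as the rack's.
- slot_low1 (a point): Where the centre of a roller lies on the rack: middle groove of the bottom row (rack y = 0); 32 mm above the table. Axes as the rack's.
- slot_low2 (a point): Where the centre of a roller lies on the rack: left-hand groove of the bottom row (rack y = +50 mm); 32 mm above the table. Axes as the rack's.
- slot_mid0 (a point): Where the centre of a roller lies on the rack: second layer, in the gap between the rollers at low0 and low1; 68 mm above the table. Axes as the rack's.
- slot_mid1 (a point): Where the centre of a roller lies on the rack: second layer, in the gap between the rollers at low1 and low2; 68 mm above the table. Axes as the rack's.
- slot_top (a point): Where the centre of a roller lies on the rack: third layer, in the gap between the two second-layer rollers; 104 mm above the table. Axes as the rack's.
- timer: Black plug-in timer, an upright block 48 mm (x) by 44 mm (y), 52 mm tall, with a white dial on top (up to 4 mm more), about 150 g, bottom-heavy; as a lead-in the lowest 4 mm (brass) is 6 mm narrower and the next 4 mm is 3 mm narrower. Origin at the centre of its underside, z up. Starts standing on the table. Either way round (half turn) fits.
- dryer_box: Grey dryer control box, fixed, 85 mm (x) by 180 mm (y), 26 mm high. Near its -y end is the timer socket, a hole 52 mm (x) by 48 mm (y), 20 mm deep; near its +y end the start button. Origin at the middle of its underside, z up. A timer fully home has its underside 6 mm above the box's, with 32 mm of its block out of the hole.
- socket (a point): Centre of the mouth of the timer socket, level with the box's top, 26 mm above the table; axes as the box's.
- start_button (a joint): Start button travel: 0 released, 0.006 m fully down; springs back by itself, takes about 4 N.
- start_button_top (a point): Centre of the top of the round white start button (26 mm in diameter) when released; press straight down.
- paint_pot: Paint pot, 70 mm in diameter and 75 mm tall, a bystander. Origin at the centre of its underside.
- tape_roll: Roll of masking tape lying flat, 90 mm in diameter and 25 mm high, a bystander. Origin at the centre of its underside.
- brush: Paint brush lying on the table, a bystander. Origin at its underside.
There are look-alikes about, which are no part of the job. Leave any orange or purple look-alike of the roller3 alone.

How it is judged:
By the outcome, as a careful person would: the job done as asked, in the order asked, and still so for the second after the job is handed in, with the robot touching nothing.
Of roller0, roller1, roller2, roller3, roller4, roller5 only 4 to 6 are there at a start; the rules pass over those that are not, and their reading is None.
At some moment in a run one of timer may be knocked a few centimetres aside while the robot is not near it.
Once in a run the grip may slacken for a moment while it holds something.
It also fails if it takes over 210 s, if anything falls off the work surface, if the arm or the gripper's body presses on something with over 40 N, if the wrist force passes 120 N, or if a joint passes its speed limit or range.

### The arm

A 7-joint arm with a two-finger parallel gripper is mounted at the origin on the work surface. World frame = base frame: x ahead of the robot, y to its left, z up, the work surface at z = 0. Lengths are in m, angles in rad, forces in N, time in s.
With the tool pointing down it reaches from about 0.4 to 0.875 m from the base axis. Payload 6.5 kg.
Tool frame: the origin (TCP) lies midway between the tips of the shut fingers; the grasp point (between the pads) lies 19 mm behind it; x points along the fingers, z is the direction in which the jaws open and shut, and the axes are right-handed (so a half turn about x gives the same grasp; the last joint's range is limited). The gripper opens to 88 mm and grips with 3 to 60 N. Pads are 18 mm wide; open, the fingers measure 123 mm over their backs; the gripper's body (75 mm by 187 mm) begins 45 mm behind the grasp point.
Start: joints at [1.263, 0.536, -0.004, 1.538, 0.003, 1.067, -0.071], TCP at [0.156, -0.631, 0.239] pointing down, gripper open.
Joint ranges: [-2.7, 2.7], [-0.37, 2.16], [-1.27, 1.26], [0.24, 2.4], [-1.31, 4.45], [0.19, 1.91], [-2.76, 2.76]. Speed limits (rad/s): [2.39, 2.39, 3.14, 3.14, 3.14, 3.14, 3.14].

### API

Orientations are given as a unit quaternion [x, y, z, w].
In Python, from workcell import sensors, imaging, arm gives the robot as it stands.
- The arm moves only by the shell command python3 -m creep 'ROWS' [FORCE]. ROWS is JSON, a list that holds one entry, the list of rows, each a list of 7 numbers: the shift along the world's x, y, z in units of 30 mm (1.0 is 30 mm), then the turn, a rotation vector about the world's x, y, z in rad, then the finger opening in mm, from 0 to 88.1. In form: [[[dx, dy, dz, rx, ry, rz, claw], ...]]. A call has 1 to 20 rows; each row is the pose to reach, as a shift and turn from the pose commanded when the call began; what a row does not reach only later rows make up. A row lasts 1/8 s, in which the tool goes at most 62.5 mm and 10.7 degrees, less where a joint would pass 70% of its speed; a pose out of reach is approached as far as the arm can. A call with a gripper value outside its range is refused whole. The fingers move at their own pace and stop on an object; FORCE is the grip in N (left out, the last holds). Time passes only in rows, so rows that repeat a pose let the fingers close. It gives the time, the measured TCP pose, the force and the opening at its end, in the units of the state.
- sensors.state(): the state, without advancing time (a new reading comes with each control period).
- imaging.capture(name): name is "scene" or "top" or "wrist"; returns a dict with "frame" (480x640x3 uint8, red, green, blue), "range_z" (480x640 float32, m along the optical axis (not along the pixel's ray), 0 where there is no reading), "camera_matrix" (3x3 intrinsics, pixels), "rvec" (rotation vector, rad) and "tvec" (3), from world to camera coordinates, as OpenCV has them. Camera axes: x right, y down, z forward; pixel columns grow to the right and rows downward; lengths in m; the calibration is good to about 2 mm. The wrist camera is an equidistant fisheye: a pixel r from the principal point sees the ray r / f radians off the axis. A picture is of the moment at which its call begins.
- arm.sign_off(): hands the job in, once; it reports no verdict.
The state is a dict: "t": time; "qpos": joint angles; "qvel": joint speeds; "tau": joint torques, N m; "eef_pos": TCP position; "tcp_rot": TCP orientation; "contact_force": force on the tool from outside, world axes, zero at the start; "wrist_torque": the same for the moment, N m; "width": finger opening in m.
Only numpy, scipy, OpenCV 4.12 (cv2) and the standard library are available. Lean on these libraries where they do the work, as an engineer would, in place of code of your own. Each camera call takes 0.05 s, during which the arm holds its last target.

## Working session

There is one attempt and no reset: what is moved stays moved. The work goes in short steps, Python scripts to look and compute and a shell command to move; the robot and the scene stay as the last step left them, time stands still between calls to the robot, and variables do not carry over. Pictures are saved under pics/ and viewed, and the job is handed in when it is done.

```bash
ls; mkdir -p pics; cat > h.py <<'E'
import numpy as np, cv2
from workcell import sensors, imaging, arm
def cap(n,f=None):
    c=imaging.capture(n)
    if f: cv2.imwrite('pics/'+f,c['frame'][:,:,::-1])
    return c
def pose(c):
    R,_=cv2.Rodrigues(np.array(c['rvec'],float).reshape(3,1)); t=np.array(c['tvec'],float).reshape(3)
    return R,t
def ray(c,u,v,fish=False):
    K=np.array(c['camera_matrix']); R,t=pose(c)
    x=(u-K[0,2])/K[0,0]; y=(v-K[1,2])/K[1,1]
    if fish:
        th=np.hypot(x,y); s=np.sin(th)/th if th>1e-9 else 1
        d=np.array([x*s,y*s,np.cos(th)])
    else: d=np.array([x,y,1.])
    return -R.T@t, R.T@d
def onplane(c,u,v,z,fish=False):
    o,d=ray(c,u,v,fish); return o+d*(z-o[2])/d[2]
def cloud(c):
    K=np.array(c['camera_matrix']); R,t=pose(c)
    Z=c['range_z'].astype(float); v,u=np.mgrid[:480,:640]
    P=np.stack([(u-K[0,2])/K[0,0]*Z,(v-K[1,2])/K[1,1]*Z,Z],-1)
    W=(P-t)@R; W[Z<=0]=np.nan
    return W
def st():
    s=sensors.state(); 
    print('t',round(s['t'],2),'pos',np.round(s['eef_pos'],4),'rot',np.round(s['tcp_rot'],3),'F',np.round(s['contact_force'],1),'w',round(s['width'],4))
    return s
E
python3 - <<'E'
from h import *
st()
for n in ('scene','top','wrist'):
    c=cap(n,n+'0.png'); R,t=pose(c); print(n,np.round(-R.T@t,3),np.round(R,2).tolist(),np.round(c['camera_matrix'],1).tolist())
E
```

```text
pics
t 0.0 pos [ 0.1555 -0.6305  0.2379] rot [ 0.436  0.557 -0.436  0.556] F [ 0.8  0.3 -0. ] w 0.088
scene [1.202 0.469 1.078] [[-0.56, 0.83, 0.01], [0.64, 0.43, -0.64], [-0.53, -0.35, -0.77]] [[558.3, 0.0, 318.8], [0.0, 558.3, 235.6], [0.0, 0.0, 1.0]]
top [2.94e-01 1.00e-03 1.30e+00] [[0.02, -1.0, 0.0], [-0.98, -0.02, -0.19], [0.19, 0.0, -0.98]] [[488.4, 0.0, 320.6], [0.0, 488.4, 242.6], [0.0, 0.0, 1.0]]
wrist [ 0.23  -0.612  0.384] [[0.24, -0.97, -0.0], [-0.93, -0.23, 0.3], [-0.29, -0.07, -0.96]] [[371.6, 0.0, 319.7], [0.0, 371.6, 246.8], [0.0, 0.0, 1.0]]
```

View pics/top0.png

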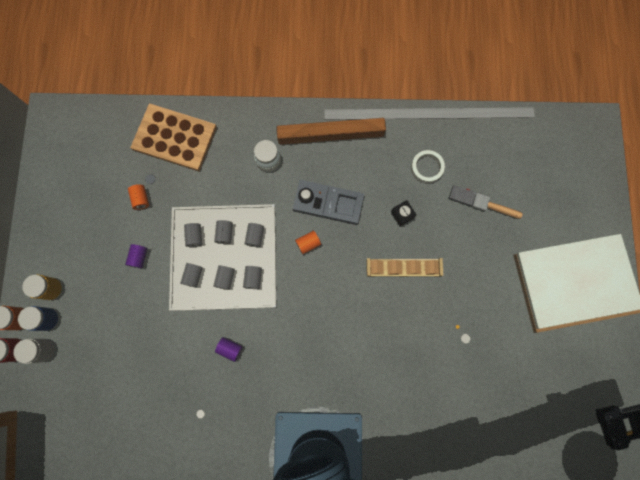

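View pics/scene0.png

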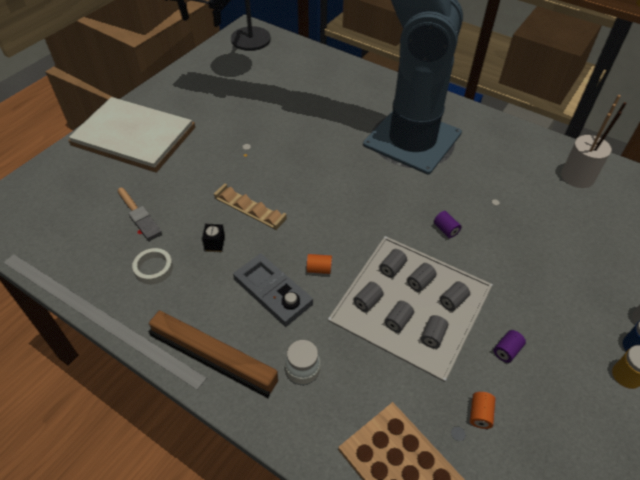

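View pics/wrist0.png

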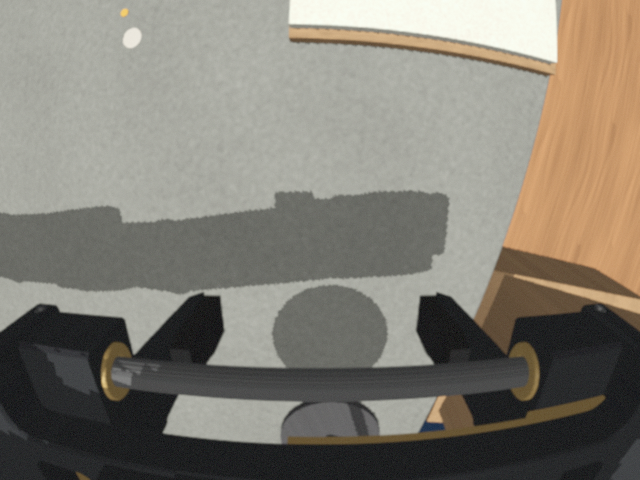

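The top picture shows six grey rollers in the tray: (193,235), (224,232), (254,235), (191,275), (225,277) and (253,277). The rack is at (405,267), the box at (330,203) with its button at (306,195), and the timer at (403,213). The decoys are orange (138,196), (308,242) and purple (136,256), (229,349). I'll measure next.

```bash
cat > meas.py <<'E'
from h import *
def rects(c,box,zlo,zhi,minn=30,extra=None):
    W=cloud(c); m=(W[...,0]>box[0])&(W[...,0]<box[1])&(W[...,1]>box[2])&(W[...,1]<box[3])&(W[...,2]>zlo)&(W[...,2]<zhi)
    if extra is not None: m&=extra
    n,l,s,_=cv2.connectedComponentsWithStats(m.astype(np.uint8))
    out=[]
    for i in range(1,n):
        if s[i,4]<minn: continue
        p=W[l==i]; 
        r=cv2.minAreaRect((p[:,:2]*1000).astype(np.float32))
        vv,uu=np.where(l==i)
        (cx,cy),(w,h),a=r
        if w<h: a+=90; w,h=h,w
        a=(a+90)%180-90
        out.append(dict(c=(round(cx,1),round(cy,1)),L=round(w,1),W=round(h,1),ang=round(a,1),ztop=round(np.percentile(p[:,2],95)*1000,1),n=len(p),px=(int(uu.mean()),int(vv.mean()))))
    return out
E
python3 - <<'E'
from meas import *
c=cap('top'); W=cloud(c)
print('table z',np.nanmedian(W[330:350,500:520,2]))
for r in rects(c,(0.2,1.0,-0.6,0.5),0.012,0.2): print(r)
print('rollers')
for r in rects(c,(0.2,1.0,0.05,0.5),0.03,0.06): print(r)
hsv=cv2.cvtColor(c['frame'],cv2.COLOR_RGB2HSV)
f=c['frame'][:,:,::-1]
a=cv2.resize(f[180:300,160:290],None,fx=4.5,fy=4.5,interpolation=cv2.INTER_NEAREST); cv2.imwrite('pics/cropA.png',a)
a=cv2.resize(f[175:290,280:460],None,fx=4.4,fy=4.4,interpolation=cv2.INTER_NEAREST); cv2.imwrite('pics/cropB.png',a)
E
```

```text
table z -0.00011593717590320518
{'c': (841.7, 419.3), 'L': 203.4, 'W': 143.7, 'ang': 73.0, 'ztop': np.float64(26.5), 'n': 3197, 'px': (175, 136)}
{'c': (859.7, -19.8), 'L': 299.4, 'W': 44.0, 'ang': -84.1, 'ztop': np.float64(54.4), 'n': 1981, 'px': (330, 130)}
{'c': (776.8, 152.5), 'L': 66.5, 'W': 66.3, 'ang': 67.6, 'ztop': np.float64(78.8), 'n': 654, 'px': (266, 155)}
{'c': (764.8, -287.7), 'L': 88.8, 'W': 88.6, 'ang': -48.4, 'ztop': np.float64(29.0), 'n': 432, 'px': (427, 165)}
{'c': (659.7, -15.5), 'L': 180.0, 'W': 87.1, 'ang': 78.5, 'ztop': np.float64(40.8), 'n': 1795, 'px': (325, 200)}
{'c': (664.4, 490.0), 'L': 61.3, 'W': 29.9, 'ang': 11.1, 'ztop': np.float64(46.5), 'n': 262, 'px': (140, 196)}
{'c': (663.7, -444.6), 'L': 199.6, 'W': 43.2, 'ang': 69.9, 'ztop': np.float64(23.3), 'n': 792, 'px': (479, 201)}
{'c': (628.1, -216.6), 'L': 49.1, 'W': 45.9, 'ang': 32.0, 'ztop': np.float64(57.2), 'n': 392, 'px': (403, 212)}
{'c': (568.2, 262.4), 'L': 57.1, 'W': 44.2, 'ang': -1.7, 'ztop': np.float64(49.5), 'n': 388, 'px': (223, 231)}
{'c': (559.2, 342.9), 'L': 57.0, 'W': 43.6, 'ang': 6.6, 
[... 2138 characters left out ...]
(49.7), 'n': 344, 'px': (253, 233)}
{'c': (536.4, 59.0), 'L': 44.9, 'W': 16.1, 'ang': 1.9, 'ztop': np.float64(46.5), 'n': 75, 'px': (299, 243)}
{'c': (498.7, 485.5), 'L': 55.9, 'W': 36.4, 'ang': -9.2, 'ztop': np.float64(47.0), 'n': 275, 'px': (136, 254)}
{'c': (451.1, 339.3), 'L': 56.6, 'W': 41.5, 'ang': -14.0, 'ztop': np.float64(49.1), 'n': 354, 'px': (190, 274)}
{'c': (446.7, 254.4), 'L': 56.0, 'W': 43.3, 'ang': -10.1, 'ztop': np.float64(49.7), 'n': 354, 'px': (223, 276)}
{'c': (448.5, 180.3), 'L': 56.8, 'W': 43.1, 'ang': -4.8, 'ztop': np.float64(49.3), 'n': 357, 'px': (251, 276)}
{'c': (264.1, 232.8), 'L': 56.5, 'W': 41.5, 'ang': 67.1, 'ztop': np.float64(45.9), 'n': 369, 'px': (227, 348)}
```

View pics/cropA.png

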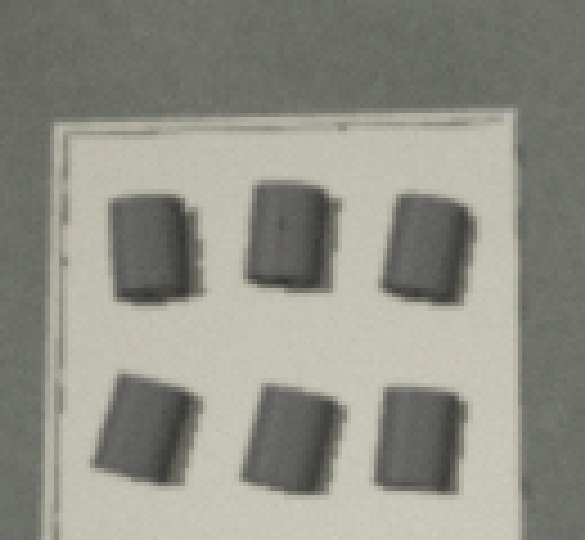

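View pics/cropB.png

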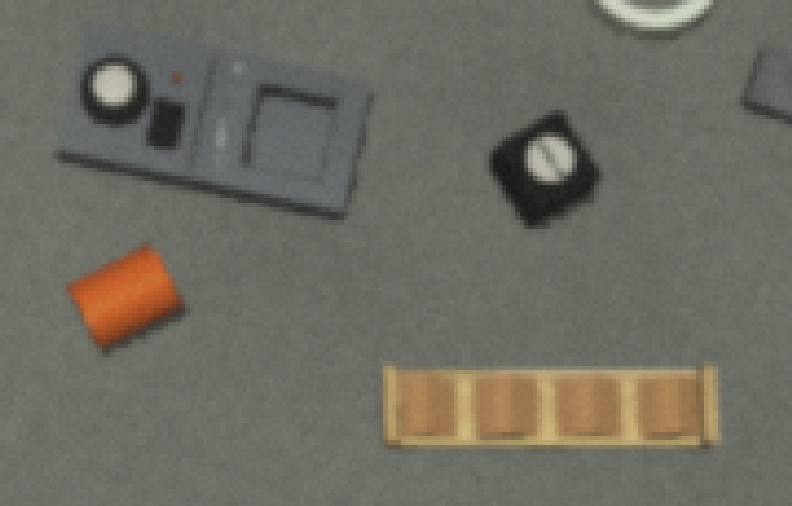

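```bash
python3 - <<'E'
from meas import *
for n in ('top','scene'):
    c=cap(n); W=cloud(c); hsv=cv2.cvtColor(c['frame'],cv2.COLOR_RGB2HSV)
    wood=(hsv[...,0]>5)&(hsv[...,0]<28)&(hsv[...,1]>70)
    for r in rects(c,(0.42,0.54,-0.36,-0.1),0.001,0.04,30,wood): print(n,'rack',r)
    m=wood&(W[...,0]>.42)&(W[...,0]<.54)&(W[...,1]>-.36)&(W[...,1]<-.1)
    # base: pixel rays onto z=6 plane
    vv,uu=np.where(m&(W[...,2]<.012)); P=np.array([onplane(c,u,v,.006)[:2]*1000 for u,v in zip(uu,vv)],np.float32)
    print(cv2.minAreaRect(P),P.min(0),P.max(0))
    P=W[m]; print('axis fit ridges', np.polyfit(P[:,1],P[:,0],1))
    # box: top face z 22..30
    for r in rects(c,(0.55,0.76,-0.14,0.11),0.018,0.03,200): print('box',r)
    # button white
    wh=(c['frame'].min(-1)>130)
    for r in rects(c,(0.6,0.74,0.0,0.11),0.0,0.06,10,wh): print('btn',r)
    P=W[(W[...,0]>.62)&(W[...,0]<.71)&(W[...,1]>0.02)&(W[...,1]<.09)&wh]; print('btn z',np.nanpercentile(P[:,2],[10,50,90]),np.nanmean(P,0))
    # socket: depth hole
    for r in rects(c,(0.58,0.72,-0.12,0.0),-0.002,0.015,60): print('hole',r)
    for r in rects(c,(0.55,0.72,-0.3,-0.13),0.045,0.07,40): print('timer',r)
    for r in rects(c,(0.35,.65,0.1,.42),0.02,0.06,100): print('roll',r['c'],r['ang'],r['L'])
E
```

```text
top rack {'c': (484.5, -220.9), 'L': 200.4, 'W': 46.9, 'ang': -89.0, 'ztop': np.float64(24.9), 'n': 1280, 'px': (404, 267)}
((484.1785888671875, -227.50540161132812), (45.87221145629883, 194.13311767578125), 1.0336600542068481) [ 459.5595 -324.1424] [ 508.862   -130.81972]
axis fit ridges [-0.01786589  0.4799565 ]
box {'c': (659.8, -15.4), 'L': 180.3, 'W': 87.0, 'ang': 78.5, 'ztop': np.float64(29.4), 'n': 1416, 'px': (327, 201)}
btn {'c': (672.1, 46.2), 'L': 21.4, 'W': 19.7, 'ang': -87.7, 'ztop': np.float64(51.4), 'n': 57, 'px': (305, 193)}
btn z [0.0448878  0.04814044 0.05086402] [0.67192412 0.04578031 0.0480038 ]
hole {'c': (650.3, -60.2), 'L': 139.8, 'W': 119.7, 'ang': -0.3, 'ztop': np.float64(6.7), 'n': 755, 'px': (346, 211)}
hole {'c': (653.8, -62.7), 'L': 48.3, 'W': 48.1, 'ang': -11.1, 'ztop': np.float64(11.2), 'n': 308, 'px': (345, 205)}
timer {'c': (628.4, -216.7), 'L': 48.8, 'W': 45.5, 'ang': 31.4, 'ztop': np.float64(57.7), 'n': 310, 'px': (404, 211)}
roll (568.3, 262.4) -2.7 58.3
roll (558.8, 343.2) 7.2 57.1
roll (561.8, 180.9) -7.0 56.6
roll (451.2, 340.0) -13.0 56.2
roll 
[... 626 characters left out ...]
269 0.0517592 ] [0.66925235 0.04847394 0.04878125]
hole {'c': (591.4, -59.7), 'L': 119.2, 'W': 23.3, 'ang': 89.3, 'ztop': np.float64(4.1), 'n': 202, 'px': (278, 265)}
hole {'c': (642.2, -68.0), 'L': 48.3, 'W': 42.4, 'ang': -11.4, 'ztop': np.float64(13.1), 'n': 306, 'px': (258, 274)}
hole {'c': (698.2, -60.2), 'L': 119.6, 'W': 43.3, 'ang': -90.0, 'ztop': np.float64(10.1), 'n': 569, 'px': (243, 295)}
timer {'c': (625.9, -216.8), 'L': 51.5, 'W': 45.4, 'ang': 32.0, 'ztop': np.float64(57.0), 'n': 326, 'px': (211, 232)}
roll (447.1, 180.7) -5.0 61.4
roll (444.4, 255.0) -11.1 60.6
roll (559.4, 180.9) -7.8 61.1
roll (449.0, 341.1) -14.0 60.4
roll (566.7, 263.0) -2.2 59.7
roll (557.4, 343.3) 6.9 59.7
```

```bash
cat > plan.py <<'E'
import sys
from h import *
from scipy.spatial.transform import Rotation as Rn
def plan(x,y,z,yaw,s=None):
    s=s or st(); R=Rn.from_quat(s['tcp_rot']).as_matrix()
    j=np.degrees(np.arctan2(R[1,2],R[0,2])); d=(yaw-j+90)%180-90
    p=np.array([x,y,z])/1000-s['eef_pos']
    # tilt
    print('jaw yaw',round(j,1),'tooldir',np.round(R[:,0],3),'q',np.round(s['qpos'],2))
    print('SHIFT',np.round(p/0.03,2),'rz',round(np.radians(d),3),'deg',round(d,1))
if __name__=='__main__': plan(*map(float,sys.argv[1:5]))
E
python3 plan.py 448.4 180.5 100 -4
```

```text
t 0.3 pos [ 0.1556 -0.6309  0.2385] rot [ 0.436  0.557 -0.436  0.557] F [-0.2 -0.  -0.5] w 0.0883
jaw yaw -76.1 tooldir [-0.  0. -1.] q [ 1.26  0.54 -0.    1.54  0.    1.07 -0.07]
SHIFT [ 9.76 27.05 -4.62] rz 1.259 deg 72.1
```

```bash
python3 -m creep '[[[8,9,-2,0,0,0.6,88],[8,9,-2,0,0,0.6,88],[8,9,-2,0,0,0.6,88],[8,9,-2,0,0,0.6,88],[8,9,-2,0,0,0.6,88],[8,9,-2,0,0,0.6,88],[9.76,27.05,-4.62,0,0,1.259,88],[9.76,27.05,-4.62,0,0,1.259,88],[9.76,27.05,-4.62,0,0,1.259,88],[9.76,27.05,-4.62,0,0,1.259,88],[9.76,27.05,-4.62,0,0,1.259,88],[9.76,27.05,-4.62,0,0,1.259,88],[9.76,27.05,-4.62,0,0,1.259,88],[9.76,27.05,-4.62,0,0,1.259,88],[9.76,27.05,-4.62,0,0,1.259,88],[9.76,27.05,-4.62,0,0,1.259,88]]]' 20; python3 plan.py 448.4 180.5 9 -4; python3 - <<'E'
from h import *
cap('wrist','w1.png')
E
```

```text
t: 2.3
eef_pos: [0.4481, 0.1852, 0.1001]
tcp_rot: [0.023, 0.707, -0.021, 0.707]
contact_force: [-0.7, -1.3, 0.6]
width: 0.088
t 2.3 pos [0.4481 0.1852 0.1001] rot [ 0.023  0.707 -0.021  0.707] F [-0.7 -1.3  0.6] w 0.088
jaw yaw -3.6 tooldir [ 0.     0.003 -1.   ] q [-0.11  0.52 -0.46  2.05  0.37  0.65 -0.88]
SHIFT [ 0.01 -0.16 -3.04] rz -0.007 deg -0.4
```

View pics/w1.png

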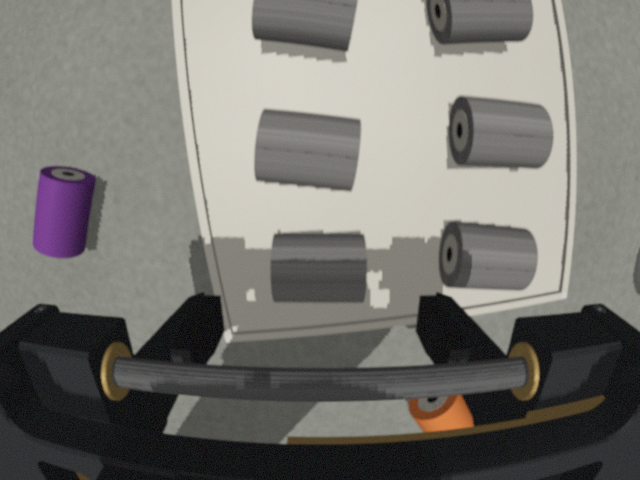

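The wrist view shows a grey roller centred between the fingers at (320,268) and nothing coloured between them. The y offset looks like unsettled motion, so I'll let it settle and then descend.

```bash
python3 -m creep '[[[0,0,0,0,0,0,88],[0,0,0,0,0,0,88]]]'; python3 plan.py 448.4 180.5 9 -4
```

```text
t: 2.6
eef_pos: [0.4487, 0.1786, 0.1002]
tcp_rot: [0.025, 0.707, -0.026, 0.707]
contact_force: [-0.5, 1.0, 0.3]
width: 0.0884
t 2.6 pos [0.4487 0.1786 0.1002] rot [ 0.025  0.707 -0.026  0.707] F [-0.5  1.   0.3] w 0.0884
jaw yaw -4.2 tooldir [ 0.    -0.001 -1.   ] q [-0.11  0.52 -0.45  2.05  0.37  0.65 -0.87]
SHIFT [-0.01  0.06 -3.04] rz 0.003 deg 0.2
```

```bash
python3 -m creep '[[[0,0,-1.5,0,0,0,88],[0,0,-3.04,0,0,0,88],[0,0,-3.04,0,0,0,88],[0,0,-3.04,0,0,0,45],[0,0,-3.04,0,0,0,45],[0,0,-3.04,0,0,0,45],[0,0,-3.04,0,0,0,45],[0,0,-3.04,0,0,0,45],[0,0,-1.5,0,0,0,45],[0,0,1,0,0,0,45],[0,0,1,0,0,0,45]]]' 20; python3 plan.py 484.4 -271.2 60 1.0
```

```text
t: 3.98
eef_pos: [0.4505, 0.1813, 0.1336]
tcp_rot: [0.026, 0.705, -0.024, 0.709]
contact_force: [0.3, 0.0, -0.9]
width: 0.0561
t 3.98 pos [0.4505 0.1813 0.1336] rot [ 0.026  0.705 -0.024  0.709] F [ 0.3  0.  -0.9] w 0.0561
jaw yaw -4.0 tooldir [ 0.006  0.002 -1.   ] q [-0.07  0.46 -0.5   2.03  0.33  0.72 -0.85]
SHIFT [  1.13 -15.08  -2.45] rz 0.088 deg 5.0
```

```bash
python3 -m creep '[[[1.2,-15.06,0,0,0,0.088,45],[1.2,-15.06,0,0,0,0.088,45],[1.2,-15.06,0,0,0,0.088,45],[1.2,-15.06,0,0,0,0.088,45],[1.2,-15.06,0,0,0,0.088,45],[1.2,-15.06,0,0,0,0.088,45],[1.2,-15.06,0,0,0,0.088,45],[1.2,-15.06,0,0,0,0.088,45],[1.2,-15.06,-2.33,0,0,0.088,45],[1.2,-15.06,-2.33,0,0,0.088,45],[1.2,-15.06,-2.33,0,0,0.088,45],[1.2,-15.06,-2.33,0,0,0.088,45],[1.2,-15.06,-2.33,0,0,0.088,45]]]'; python3 plan.py 484.4 -271.2 16 1.0;  python3 - <<'E'
from h import *
cap('wrist','w2.png'); c=cap('top','t2.png')
cv2.imwrite('pics/t2c.png',cv2.resize(c['frame'][200:320,330:490,::-1],None,fx=5,fy=5))
E
```

```text
t: 5.6
eef_pos: [0.4855, -0.2717, 0.0618]
tcp_rot: [-0.007, 0.706, 0.006, 0.708]
contact_force: [0.2, 0.9, -0.6]
width: 0.0555
t 5.6 pos [ 0.4855 -0.2717  0.0618] rot [-0.007  0.706  0.006  0.708] F [ 0.2  0.9 -0.6] w 0.0555
jaw yaw 1.1 tooldir [ 0.002 -0.001 -1.   ] q [ 0.72  0.67 -0.39  1.88  0.39  0.66  0.12]
SHIFT [-0.04  0.02 -1.53] rz -0.001 deg -0.1
```

View pics/w2.png

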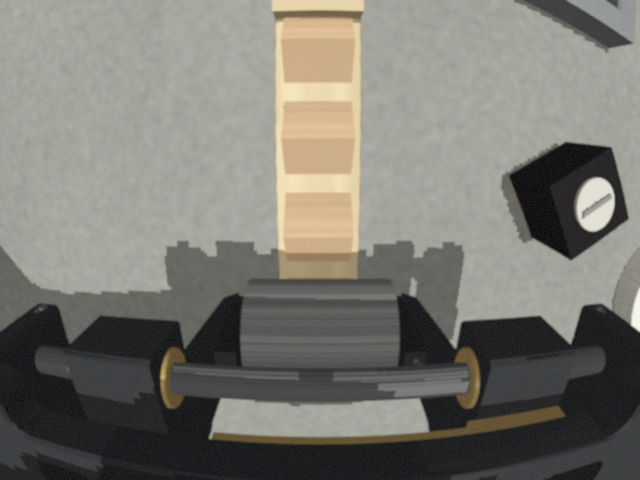

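View pics/t2c.png

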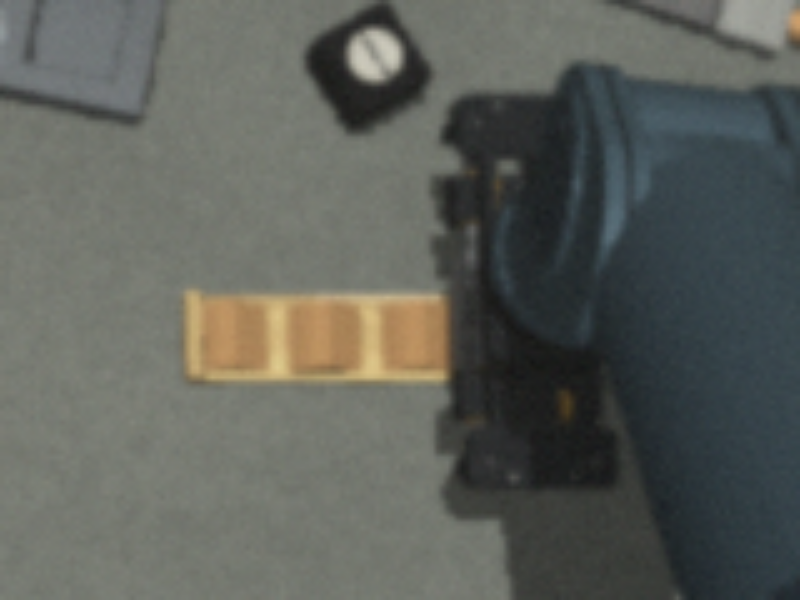

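The roller in the jaws, (320,325), is in line with the rack centreline at u≈318. The timer is well clear at (570,200). Lowering now.

```bash
python3 -m creep '[[[0,0,-0.8,0,0,0,45],[0,0,-1.25,0,0,0,45],[0,0,-1.45,0,0,0,45],[0,0,-1.45,0,0,0,45]]]'; python3 -m creep '[[[0,0,0,0,0,0,66],[0,0,0,0,0,0,66],[0,0,0,0,0,0,66],[0,0,0.8,0,0,0,66],[0,0,3.5,0,0,0,66],[0,0,3.5,0,0,0,88]]]';python3 - <<'E'
from meas import *
c=cap('top')
for r in rects(c,(0.35,.65,0.1,.42),0.03,0.06,100): print('roll',r['c'],r['ang'],r['L'])
E
```

```text
t: 6.2
eef_pos: [0.4846, -0.2714, 0.0168]
tcp_rot: [-0.006, 0.707, 0.006, 0.707]
contact_force: [-0.0, 0.0, -0.7]
width: 0.0558
t: 6.95
eef_pos: [0.4864, -0.2722, 0.1251]
tcp_rot: [-0.007, 0.705, 0.005, 0.709]
contact_force: [-0.9, 0.4, -0.0]
width: 0.0739
roll (567.9, 262.1) -3.6 57.4
roll (558.8, 342.9) 8.2 57.7
roll (561.6, 179.8) -6.8 57.0
roll (451.1, 339.7) -13.3 56.1
roll (446.7, 254.2) -11.1 56.2
```

```bash
python3 -m creep '[[[2.58,15.05,0,0,0,-0.154,88],[2.58,15.05,0,0,0,-0.154,88],[2.58,15.05,0,0,0,-0.154,88],[2.58,15.05,0,0,0,-0.154,88],[2.58,15.05,0,0,0,-0.154,88],[2.58,15.05,0,0,0,-0.154,88],[2.58,15.05,0,0,0,-0.154,88],[2.58,15.05,0,0,0,-0.154,88],[2.58,15.05,-1.5,0,0,-0.154,88],[2.58,15.05,-1.5,0,0,-0.154,88],[2.58,15.05,-1.5,0,0,-0.154,88],[2.58,15.05,-2.7,0,0,-0.154,88],[2.58,15.05,-3.75,0,0,-0.154,88],[2.58,15.05,-3.75,0,0,-0.154,88],[2.58,15.05,-3.75,0,0,-0.154,88]]]' 20; python3 plan.py 561.7 180.3 9 -7.8; python3 - <<'E'
from meas import *
c=cap('top'); 
cv2.imwrite('pics/t3c.png',cv2.resize(c['frame'][180:320,330:490,::-1],None,fx=5,fy=4))
for r in rects(c,(0.43,.54,-.36,-.1),0.03,0.06,40): print('roll',r)
cap('wrist','w3.png')
E
```

```text
t: 8.88
eef_pos: [0.5632, 0.1803, 0.0111]
tcp_rot: [0.049, 0.705, -0.048, 0.706]
contact_force: [0.3, 0.2, 0.4]
width: 0.0879
t 8.88 pos [0.5632 0.1803 0.0111] rot [ 0.049  0.705 -0.048  0.706] F [0.3 0.2 0.4] w 0.0879
jaw yaw -7.8 tooldir [ 0.002  0.001 -1.   ] q [-0.13  0.79 -0.35  1.79  0.43  0.63 -0.87]
SHIFT [-0.05  0.   -0.07] rz 0.0 deg 0.0
roll {'c': (486.0, -268.9), 'L': 57.1, 'W': 45.8, 'ang': 0.1, 'ztop': np.float64(56.5), 'n': 382, 'px': (424, 265)}
```

View pics/t3c.png

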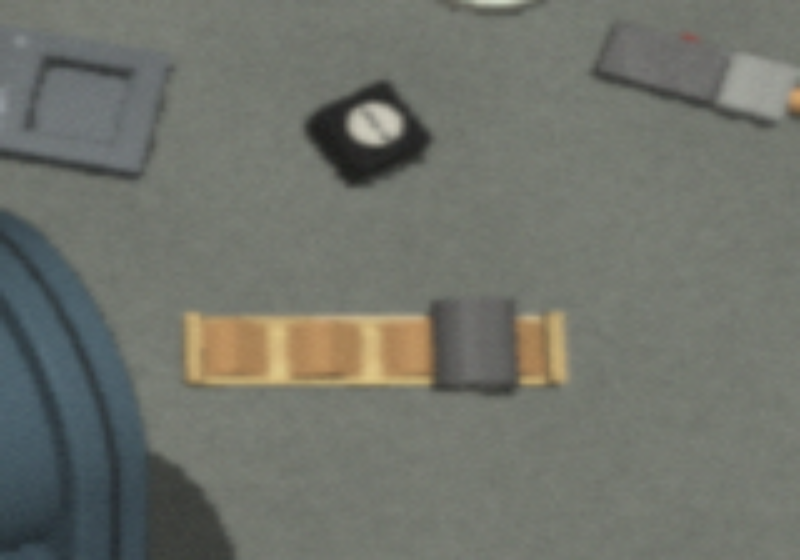

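View pics/w3.png

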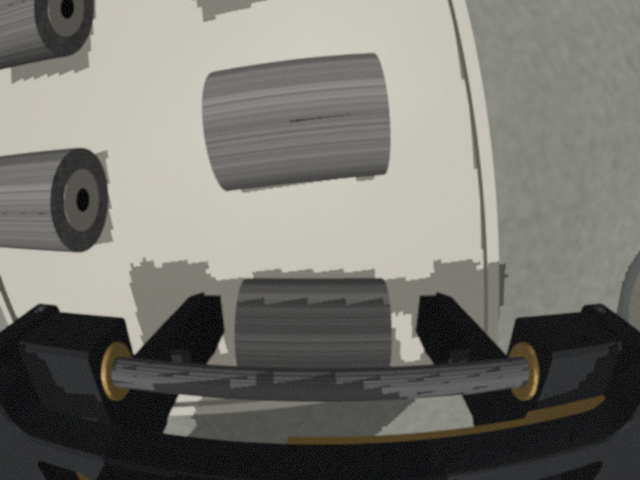

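```bash
python3 -m creep '[[[0,0,0,0,0,0,45],[0,0,0,0,0,0,45],[0,0,0,0,0,0,45],[0,0,0,0,0,0,45],[0,0,1.7,0,0,0,45],[0,0,3.5,0,0,0,45],[-2.56,-13.34,3.5,0,0,0.154,45],[-2.56,-13.34,3.5,0,0,0.154,45],[-2.56,-13.34,3.5,0,0,0.154,45],[-2.56,-13.34,3.5,0,0,0.154,45],[-2.56,-13.34,3.5,0,0,0.154,45],[-2.56,-13.34,3.5,0,0,0.154,45],[-2.56,-13.34,3.5,0,0,0.154,45],[-2.56,-13.34,1.7,0,0,0.154,45],[-2.56,-13.34,1.7,0,0,0.154,45],[-2.56,-13.34,1.7,0,0,0.154,45],[-2.56,-13.34,1.7,0,0,0.154,45]]]' 20; python3 plan.py 485 -219.8 16.6 1;  python3 - <<'E'
from h import *
cap('wrist','w4.png')
E
```

```text
t: 11.1
eef_pos: [0.4864, -0.2198, 0.062]
tcp_rot: [-0.007, 0.706, 0.006, 0.708]
contact_force: [-0.3, -0.7, -0.7]
width: 0.0557
t 11.1 pos [ 0.4864 -0.2198  0.062 ] rot [-0.007  0.706  0.006  0.708] F [-0.3 -0.7 -0.7] w 0.0557
jaw yaw 1.1 tooldir [ 0.003 -0.001 -1.   ] q [ 0.65  0.64 -0.41  1.94  0.41  0.64  0.01]
SHIFT [-0.05  0.   -1.51] rz -0.002 deg -0.1
```

View pics/w4.png

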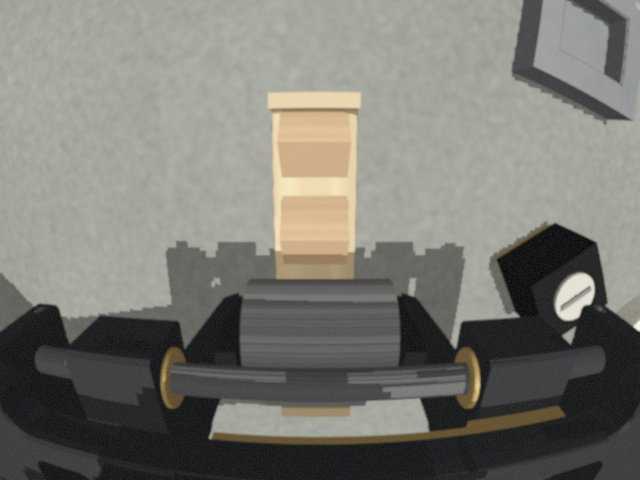

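```bash
python3 -m creep '[[[0,0,-0.8,0,0,0,45],[0,0,-1.25,0,0,0,45],[0,0,-1.45,0,0,0,45],[0,0,-1.45,0,0,0,45]]]'; python3 -m creep '[[[0,0,0,0,0,0,66],[0,0,0,0,0,0,66],[0,0,0,0,0,0,66],[0,0,0.8,0,0,0,66],[0,0,3.5,0,0,0,66],[-1.28,15.81,3.5,0,0,-0.206,88],[-1.28,15.81,3.5,0,0,-0.206,88],[-1.28,15.81,3.5,0,0,-0.206,88],[-1.28,15.81,3.5,0,0,-0.206,88],[-1.28,15.81,3.5,0,0,-0.206,88],[-1.28,15.81,3.5,0,0,-0.206,88],[-1.28,15.81,3.5,0,0,-0.206,88],[-1.28,15.81,3.5,0,0,-0.206,88],[-1.28,15.81,1.5,0,0,-0.206,88],[-1.28,15.81,1.5,0,0,-0.206,88],[-1.28,15.81,1.5,0,0,-0.206,88]]]';python3 plan.py 446.7 254.3 9 -10.8; python3 - <<'E'
from meas import *
c=cap('top'); 
for r in rects(c,(0.43,.54,-.36,-.1),0.032,0.07,40): print('roll',r)
cap('wrist','w5.png')
E
```

```text
t: 11.65
eef_pos: [0.4853, -0.2203, 0.017]
tcp_rot: [-0.006, 0.707, 0.006, 0.707]
contact_force: [-0.3, -0.7, -0.4]
width: 0.0563
t: 13.65
eef_pos: [0.4471, 0.254, 0.0629]
tcp_rot: [0.067, 0.704, -0.067, 0.704]
contact_force: [0.2, 0.0, 0.1]
width: 0.0878
t 13.65 pos [0.4471 0.254  0.0629] rot [ 0.067  0.704 -0.067  0.704] F [0.2 0.  0.1] w 0.0878
jaw yaw -10.8 tooldir [ 0. -0. -1.] q [-0.28  0.62 -0.41  1.99  0.41  0.62 -1.15]
SHIFT [-0.01  0.01 -1.8 ] rz 0.0 deg 0.0
roll {'c': (486.0, -219.9), 'L': 56.3, 'W': 43.0, 'ang': 1.9, 'ztop': np.float64(56.4), 'n': 370, 'px': (405, 264)}
roll {'c': (485.6, -270.3), 'L': 56.6, 'W': 44.0, 'ang': 2.3, 'ztop': np.float64(57.0), 'n': 382, 'px': (424, 265)}
```

View pics/w5.png

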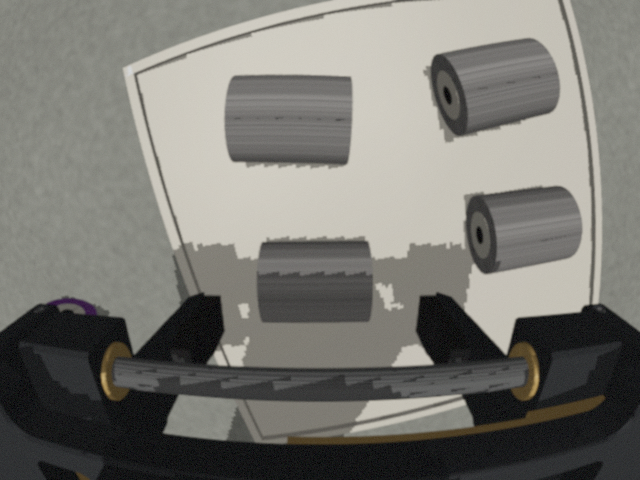

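```bash
python3 -m creep '[[[0,0,-1,0,0,0,88],[0,0,-1.75,0,0,0,88],[0,0,-1.75,0,0,0,88],[0,0,-1.75,0,0,0,45],[0,0,-1.75,0,0,0,45],[0,0,-1.75,0,0,0,45],[0,0,-1.75,0,0,0,45],[0,0,0,0,0,0,45],[0,0,1.75,0,0,0,45],[1.26,-14.15,1.75,0,0,0.206,45],[1.26,-14.15,1.75,0,0,0.206,45],[1.26,-14.15,1.75,0,0,0.206,45],[1.26,-14.15,1.75,0,0,0.206,45],[1.26,-14.15,1.75,0,0,0.206,45],[1.26,-14.15,1.75,0,0,0.206,45],[1.26,-14.15,1.75,0,0,0.206,45],[1.26,-14.15,-0.05,0,0,0.206,45],[1.26,-14.15,-0.05,0,0,0.206,45],[1.26,-14.15,-0.05,0,0,0.206,45],[1.26,-14.15,-0.05,0,0,0.206,45]]]' 20; python3 plan.py 484.5 -170 16.6 1
```

```text
t: 16.25
eef_pos: [0.4858, -0.1697, 0.062]
tcp_rot: [-0.007, 0.706, 0.007, 0.708]
contact_force: [0.5, 0.1, -0.1]
width: 0.0559
t 16.25 pos [ 0.4858 -0.1697  0.062 ] rot [-0.007  0.706  0.007  0.708] F [ 0.5  0.1 -0.1] w 0.0559
jaw yaw 1.1 tooldir [ 0.003 -0.001 -1.   ] q [ 0.58  0.62 -0.42  1.99  0.43  0.62 -0.11]
SHIFT [-0.04 -0.01 -1.51] rz -0.002 deg -0.1
```

```bash
python3 -m creep '[[[0,0,-0.8,0,0,0,45],[0,0,-1.25,0,0,0,45],[0,0,-1.45,0,0,0,45],[0,0,-1.45,0,0,0,45]]]'; python3 -m creep '[[[0,0,0,0,0,0,66],[0,0,0,0,0,0,66],[0,0,0,0,0,0,66],[0,0,0.8,0,0,0,66],[0,0,3.5,0,0,0,66],[2.79,14.41,3.5,0,0,-0.07,88],[2.79,14.41,3.5,0,0,-0.07,88],[2.79,14.41,3.5,0,0,-0.07,88],[2.79,14.41,3.5,0,0,-0.07,88],[2.79,14.41,3.5,0,0,-0.07,88],[2.79,14.41,3.5,0,0,-0.07,88],[2.79,14.41,3.5,0,0,-0.07,88],[2.79,14.41,3.5,0,0,-0.07,88],[2.79,14.41,1.5,0,0,-0.07,88],[2.79,14.41,1.5,0,0,-0.07,88],[2.79,14.41,1.5,0,0,-0.07,88]]]';python3 plan.py 568.2 262.3 9 -3; python3 - <<'E'
from meas import *
c=cap('top'); 
for r in rects(c,(0.43,.54,-.36,-.1),0.034,0.07,40): print('roll',r)
for r in rects(c,(0.55,0.72,-0.3,-0.13),0.045,0.07,40): print('timer',r)
cap('wrist','w6.png')
cv2.imwrite('pics/t6c.png',cv2.resize(c['frame'][180:320,330:490,::-1],None,fx=5,fy=4))
E
```

```text
t: 16.75
eef_pos: [0.4848, -0.1704, 0.017]
tcp_rot: [-0.007, 0.707, 0.006, 0.707]
contact_force: [0.2, -0.1, -1.0]
width: 0.0557
t: 18.75
eef_pos: [0.5688, 0.2616, 0.063]
tcp_rot: [0.019, 0.707, -0.019, 0.707]
contact_force: [0.4, -1.0, 0.9]
width: 0.088
t 18.75 pos [0.5688 0.2616 0.063 ] rot [ 0.019  0.707 -0.019  0.707] F [ 0.4 -1.   0.9] w 0.088
jaw yaw -3.0 tooldir [ 0.001  0.    -1.   ] q [-0.2   0.76 -0.43  1.69  0.42  0.78 -0.89]
SHIFT [-0.02  0.02 -1.8 ] rz 0.001 deg 0.0
roll {'c': (486.4, -169.9), 'L': 57.7, 'W': 43.1, 'ang': 2.6, 'ztop': np.float64(56.6), 'n': 364, 'px': (386, 264)}
roll {'c': (486.5, -220.5), 'L': 56.3, 'W': 43.6, 'ang': 1.7, 'ztop': np.float64(56.1), 'n': 361, 'px': (405, 264)}
roll {'c': (485.7, -270.3), 'L': 57.5, 'W': 43.4, 'ang': 2.1, 'ztop': np.float64(56.4), 'n': 372, 'px': (424, 265)}
timer {'c': (628.0, -216.6), 'L': 48.6, 'W': 46.1, 'ang': 31.2, 'ztop': np.float64(58.5), 'n': 308, 'px': (404, 211)}
```

View pics/w6.png

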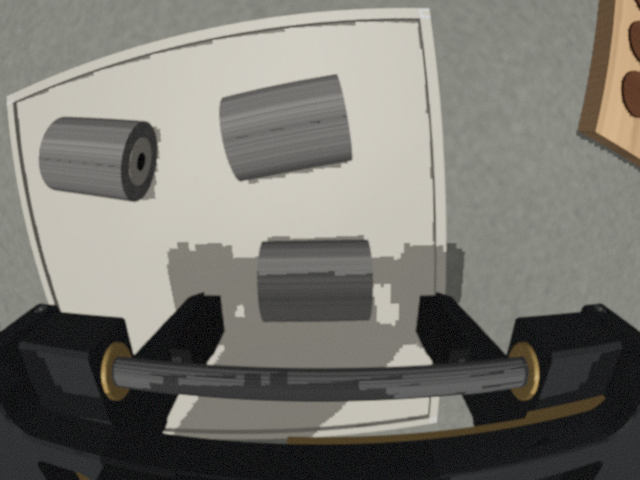

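View pics/t6c.png

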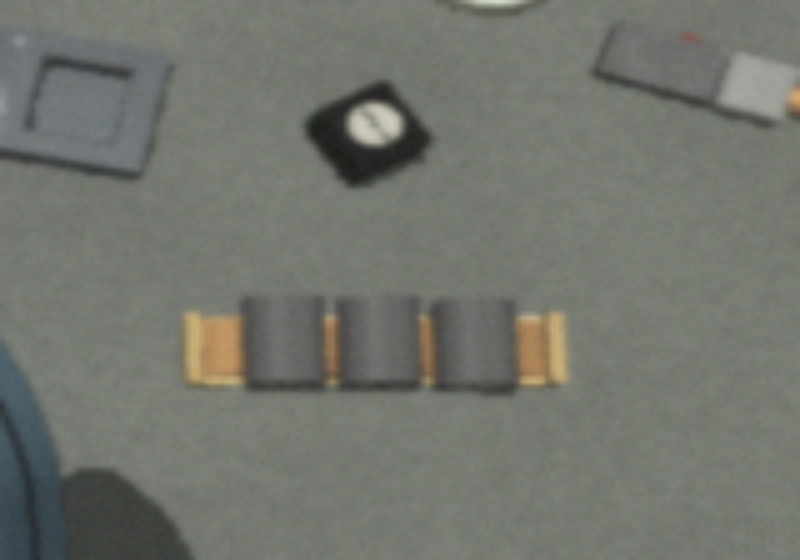

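Three rollers sit in the grooves, with tops at (285,340), (378,340) and (472,340) in the crop and ends level. The grey roller is centred in the jaws at (315,280). The second layer is next.

```bash
python3 -m creep '[[[0,0,-1,0,0,0,88],[0,0,-1.75,0,0,0,88],[0,0,-1.75,0,0,0,88],[0,0,-1.75,0,0,0,45],[0,0,-1.75,0,0,0,45],[0,0,-1.75,0,0,0,45],[0,0,-1.75,0,0,0,45],[0,0,0,0,0,0,45],[0,0,1.75,0,0,0,45],[-2.77,-16.92,3,0,0,0.07,45],[-2.77,-16.92,3,0,0,0.07,45],[-2.77,-16.92,3,0,0,0.07,45],[-2.77,-16.92,3,0,0,0.07,45],[-2.77,-16.92,3,0,0,0.07,45],[-2.77,-16.92,3,0,0,0.07,45],[-2.77,-16.92,3,0,0,0.07,45],[-2.77,-16.92,3,0,0,0.07,45],[-2.77,-16.92,3,0,0,0.07,45],[-2.77,-16.92,1.3,0,0,0.07,45],[-2.77,-16.92,1.3,0,0,0.07,45]]]' 20; python3 -m creep '[[[0,0,0,0,0,0,45],[0,0,0,0,0,0,45]]]'; python3 plan.py 485 -245.3 52.6 1;  python3 - <<'E'
from h import *
cap('wrist','w7.png')
E
```

```text
t: 21.35
eef_pos: [0.4825, -0.2437, 0.0982]
tcp_rot: [-0.006, 0.709, 0.008, 0.705]
contact_force: [0.5, 0.7, -1.2]
width: 0.0558
t: 21.6
eef_pos: [0.4863, -0.2454, 0.1024]
tcp_rot: [-0.007, 0.706, 0.006, 0.708]
contact_force: [0.1, 0.4, -1.0]
width: 0.0558
t 21.6 pos [ 0.4863 -0.2454  0.1024] rot [-0.007  0.706  0.006  0.708] F [ 0.1  0.4 -1. ] w 0.0558
jaw yaw 1.1 tooldir [ 0.002 -0.001 -1.   ] q [ 0.73  0.59 -0.45  1.9   0.37  0.73  0.08]
SHIFT [-0.04  0.   -1.66] rz -0.002 deg -0.1
```

View pics/w7.png

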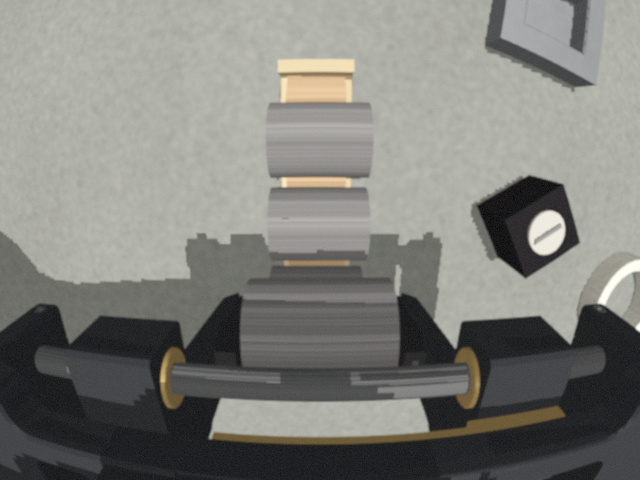

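```bash
python3 -m creep '[[[0,0,-0.8,0,0,0,45],[0,0,-1.3,0,0,0,45],[0,0,-1.5,0,0,0,45],[0,0,-1.58,0,0,0,45],[0,0,-1.58,0,0,0,45]]]'; python3 -m creep '[[[0,0,0,0,0,0,60],[0,0,0,0,0,0,66],[0,0,0,0,0,0,66],[0,0,0,0,0,0,66],[0,0,0.8,0,0,0,66],[0,0,2.5,0,0,0,66],[2.46,19.62,2.5,0,0,0.108,88],[2.46,19.62,2.5,0,0,0.108,88],[2.46,19.62,2.5,0,0,0.108,88],[2.46,19.62,2.5,0,0,0.108,88],[2.46,19.62,2.5,0,0,0.108,88],[2.46,19.62,2.5,0,0,0.108,88],[2.46,19.62,2.5,0,0,0.108,88],[2.46,19.62,2.5,0,0,0.108,88],[2.46,19.62,2.5,0,0,0.108,88],[2.46,19.62,2.5,0,0,0.108,88],[2.46,19.62,0.3,0,0,0.108,88],[2.46,19.62,0.3,0,0,0.108,88],[2.46,19.62,0.3,0,0,0.108,88]]]';python3 plan.py 558.9 343.1 9 7.2; python3 - <<'E'
from meas import *
c=cap('top'); 
for r in rects(c,(0.43,.54,-.36,-.1),0.034,0.07,40): print('roll',r)
for r in rects(c,(0.43,.54,-.36,-.1),0.078,0.12,40): print('mid',r)
for r in rects(c,(0.55,0.72,-0.3,-0.13),0.045,0.07,40): print('timer',r)
cap('wrist','w8.png')
cv2.imwrite('pics/t8c.png',cv2.resize(c['frame'][180:320,330:490,::-1],None,fx=5,fy=4))
E
```

```text
t: 22.28
eef_pos: [0.4854, -0.2457, 0.0537]
tcp_rot: [-0.007, 0.707, 0.006, 0.707]
contact_force: [0.2, 0.0, -1.9]
width: 0.0556
t: 24.65
eef_pos: [0.5592, 0.3427, 0.0632]
tcp_rot: [-0.044, 0.706, 0.044, 0.706]
contact_force: [1.0, 0.1, 1.0]
width: 0.0881
t 24.65 pos [0.5592 0.3427 0.0632] rot [-0.044  0.706  0.044  0.706] F [1.  0.1 1. ] w 0.0881
jaw yaw 7.2 tooldir [ 0. -0. -1.] q [-0.3   0.81 -0.48  1.6   0.47  0.84 -0.84]
SHIFT [-0.01  0.01 -1.81] rz 0.0 deg 0.0
roll {'c': (486.0, -169.7), 'L': 56.7, 'W': 43.4, 'ang': 2.4, 'ztop': np.float64(56.7), 'n': 371, 'px': (386, 264)}
roll {'c': (485.8, -245.1), 'L': 93.7, 'W': 57.8, 'ang': -89.7, 'ztop': np.float64(58.7), 'n': 445, 'px': (413, 265)}
mid {'c': (486.7, -244.6), 'L': 56.6, 'W': 41.1, 'ang': 0.6, 'ztop': np.float64(93.3), 'n': 350, 'px': (418, 262)}
timer {'c': (600.1, -236.9), 'L': 48.0, 'W': 47.2, 'ang': 31.6, 'ztop': np.float64(57.8), 'n': 318, 'px': (411, 221)}
```

View pics/w8.png

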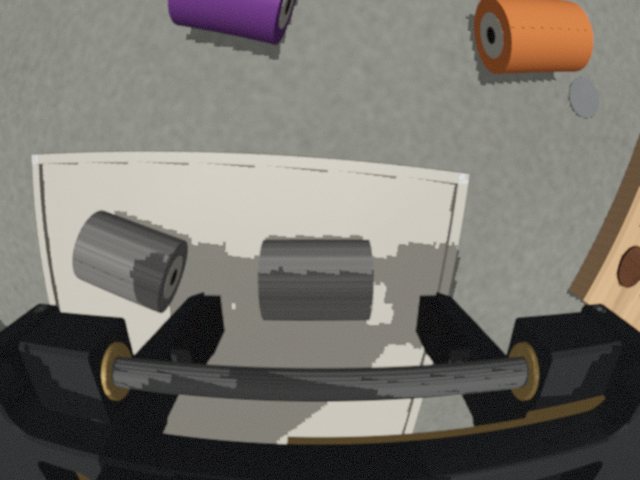

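View pics/t8c.png

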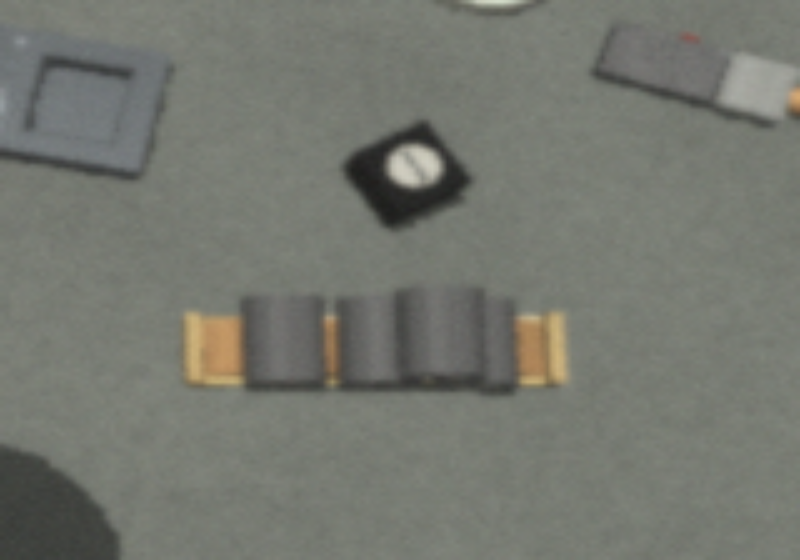

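The timer has been knocked, as the task warned, and now stands at about (600,-237) mm, upright. The first second-layer roller is in place. Carrying on with the roller centred in the jaws at (315,280).

```bash
python3 -m creep '[[[0,0,-1,0,0,0,88],[0,0,-1.77,0,0,0,88],[0,0,-1.77,0,0,0,88],[0,0,-1.77,0,0,0,45],[0,0,-1.77,0,0,0,45],[0,0,-1.77,0,0,0,45],[0,0,-1.77,0,0,0,45],[0,0,0,0,0,0,45],[0,0,1.75,0,0,0,45],[-2.46,-17.95,3,0,0,-0.108,45],[-2.46,-17.95,3,0,0,-0.108,45],[-2.46,-17.95,3,0,0,-0.108,45],[-2.46,-17.95,3,0,0,-0.108,45],[-2.46,-17.95,3,0,0,-0.108,45],[-2.46,-17.95,3,0,0,-0.108,45],[-2.46,-17.95,3,0,0,-0.108,45],[-2.46,-17.95,3,0,0,-0.108,45],[-2.46,-17.95,3,0,0,-0.108,45],[-2.46,-17.95,1.28,0,0,-0.108,45],[-2.46,-17.95,1.28,0,0,-0.108,45]]]' 20; python3 -m creep '[[[0,0,0,0,0,0,45],[0,0,0,0,0,0,45]]]'; python3 plan.py 485 -195.3 53 1;  python3 - <<'E'
from h import *
cap('wrist','w9.png')
E
```

```text
t: 27.25
eef_pos: [0.4822, -0.1949, 0.0983]
tcp_rot: [-0.005, 0.709, 0.007, 0.705]
contact_force: [-1.1, 0.0, -0.6]
width: 0.0558
t: 27.5
eef_pos: [0.4864, -0.195, 0.1024]
tcp_rot: [-0.007, 0.706, 0.007, 0.708]
contact_force: [-0.2, 0.5, 0.0]
width: 0.0555
t 27.5 pos [ 0.4864 -0.195   0.1024] rot [-0.007  0.706  0.007  0.708] F [-0.2  0.5  0. ] w 0.0555
jaw yaw 1.1 tooldir [ 0.002 -0.001 -1.   ] q [ 0.66  0.57 -0.46  1.95  0.38  0.71 -0.01]
SHIFT [-0.05 -0.01 -1.65] rz -0.002 deg -0.1
```

View pics/w9.png

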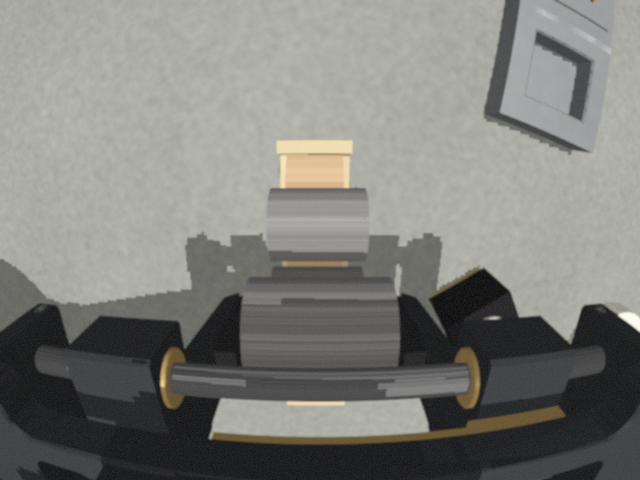

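```bash
python3 -m creep '[[[0,0,-0.8,0,0,0,45],[0,0,-1.3,0,0,0,45],[0,0,-1.5,0,0,0,45],[0,0,-1.58,0,0,0,45],[0,0,-1.58,0,0,0,45]]]'; python3 -m creep '[[[0,0,0,0,0,0,60],[0,0,0,0,0,0,66],[0,0,0,0,0,0,66],[0,0,0,0,0,0,66],[0,0,0.8,0,0,0,66],[0,0,2.5,0,0,0,66],[-1.13,17.83,2.5,0,0,-0.25,88],[-1.13,17.83,2.5,0,0,-0.25,88],[-1.13,17.83,2.5,0,0,-0.25,88],[-1.13,17.83,2.5,0,0,-0.25,88],[-1.13,17.83,2.5,0,0,-0.25,88],[-1.13,17.83,2.5,0,0,-0.25,88],[-1.13,17.83,2.5,0,0,-0.25,88],[-1.13,17.83,2.5,0,0,-0.25,88],[-1.13,17.83,2.5,0,0,-0.25,88],[-1.13,17.83,0.3,0,0,-0.25,88],[-1.13,17.83,0.3,0,0,-0.25,88],[-1.13,17.83,0.3,0,0,-0.25,88]]]';python3 plan.py 451.1 339.6 9 -13.3; python3 - <<'E'
from meas import *
c=cap('top'); 
for r in rects(c,(0.43,.54,-.36,-.1),0.078,0.12,40): print('mid',r)
for r in rects(c,(0.55,0.72,-0.3,-0.13),0.045,0.07,40): print('timer',r)
cap('wrist','w10.png')
cv2.imwrite('pics/t10c.png',cv2.resize(c['frame'][180:320,330:490,::-1],None,fx=5,fy=4))
E
```

```text
t: 28.18
eef_pos: [0.4855, -0.1957, 0.0538]
tcp_rot: [-0.006, 0.707, 0.006, 0.707]
contact_force: [0.3, -0.5, -1.0]
width: 0.0558
t: 30.42
eef_pos: [0.4515, 0.3391, 0.0632]
tcp_rot: [0.082, 0.702, -0.082, 0.702]
contact_force: [-0.1, -0.8, 0.5]
width: 0.0881
t 30.43 pos [0.4515 0.3391 0.0632] rot [ 0.082  0.702 -0.082  0.702] F [-0.1 -0.8  0.5] w 0.0881
jaw yaw -13.3 tooldir [ 0. -0. -1.] q [-0.4   0.68 -0.43  1.85  0.43  0.7  -1.31]
SHIFT [-0.01  0.02 -1.81] rz 0.0 deg 0.0
mid {'c': (486.3, -194.3), 'L': 57.0, 'W': 40.7, 'ang': -0.9, 'ztop': np.float64(92.9), 'n': 352, 'px': (398, 262)}
mid {'c': (486.6, -244.8), 'L': 56.6, 'W': 40.7, 'ang': 0.0, 'ztop': np.float64(93.2), 'n': 354, 'px': (418, 262)}
timer {'c': (600.1, -237.3), 'L': 48.6, 'W': 45.0, 'ang': 30.3, 'ztop': np.float64(57.6), 'n': 314, 'px': (411, 221)}
```

View pics/w10.png

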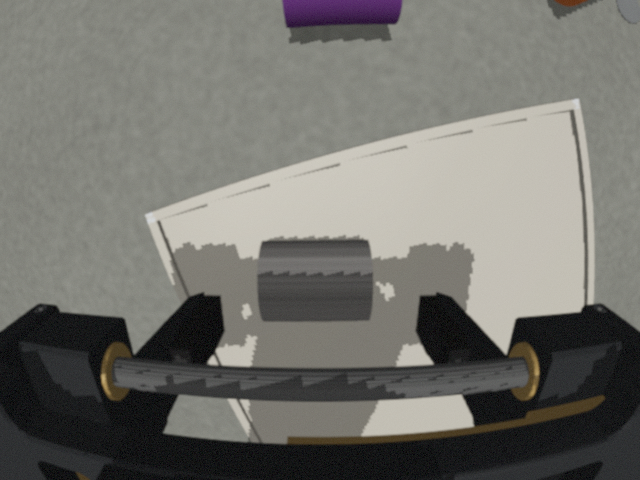

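View pics/t10c.png

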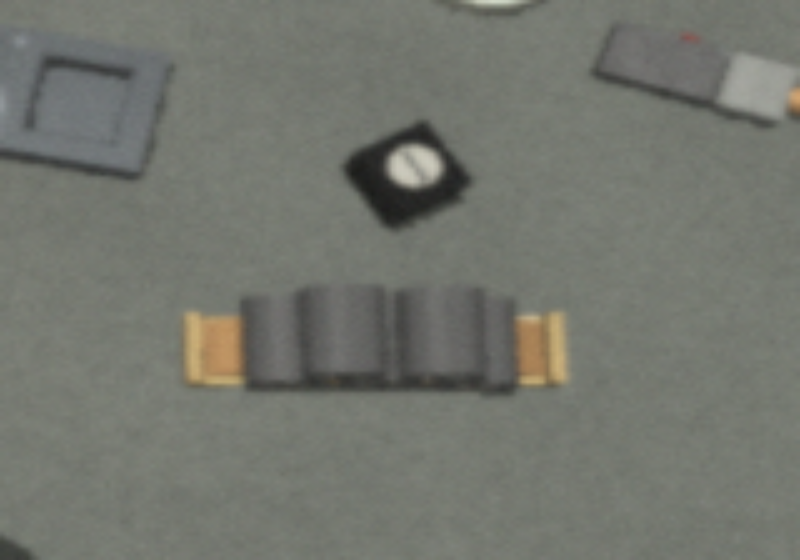

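```bash
python3 -m creep '[[[0,0,-1,0,0,0,88],[0,0,-1.77,0,0,0,88],[0,0,-1.77,0,0,0,88],[0,0,-1.77,0,0,0,45],[0,0,-1.77,0,0,0,45],[0,0,-1.77,0,0,0,45],[0,0,-1.77,0,0,0,45],[0,0,0,0,0,0,45],[0,0,2,0,0,0,45],[0,0,4,0,0,0,45],[1.13,-18.65,4,0,0,0.25,45],[1.13,-18.65,4,0,0,0.25,45],[1.13,-18.65,4,0,0,0.25,45],[1.13,-18.65,4,0,0,0.25,45],[1.13,-18.65,4,0,0,0.25,45],[1.13,-18.65,4,0,0,0.25,45],[1.13,-18.65,4,0,0,0.25,45],[1.13,-18.65,4,0,0,0.25,45],[1.13,-18.65,4,0,0,0.25,45],[1.13,-18.65,4,0,0,0.25,45]]]' 20; python3 -m creep '[[[0,0,0,0,0,0,45],[0,0,-1.4,0,0,0,45],[0,0,-1.4,0,0,0,45],[0,0,-1.4,0,0,0,45]]]'; python3 plan.py 485 -219.9 89 1;  python3 - <<'E'
from h import *
cap('wrist','w11.png')
E
```

```text
t: 33.02
eef_pos: [0.4839, -0.2259, 0.1819]
tcp_rot: [-0.004, 0.707, 0.003, 0.707]
contact_force: [0.6, 1.0, -1.3]
width: 0.0561
t: 33.52
eef_pos: [0.4857, -0.2189, 0.1413]
tcp_rot: [-0.007, 0.707, 0.007, 0.707]
contact_force: [0.0, 0.2, -0.8]
width: 0.056
t 33.52 pos [ 0.4857 -0.2189  0.1413] rot [-0.007  0.707  0.007  0.707] F [ 0.   0.2 -0.8] w 0.056
jaw yaw 1.1 tooldir [ 0.001  0.    -1.   ] q [ 0.68  0.51 -0.44  1.91  0.3   0.79  0.1 ]
SHIFT [-0.02 -0.03 -1.74] rz -0.003 deg -0.1
```

View pics/w11.png

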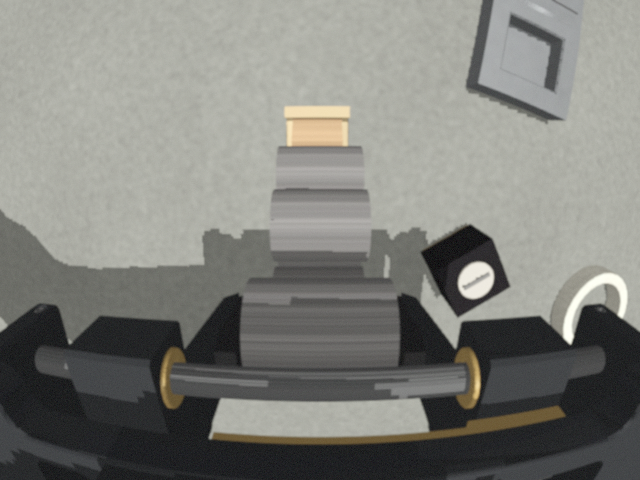

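```bash
python3 -m creep '[[[0,0,-0.8,0,0,0,45],[0,0,-1.3,0,0,0,45],[0,0,-1.6,0,0,0,45],[0,0,-1.71,0,0,0,45],[0,0,-1.71,0,0,0,45]]]'; python3 -m creep '[[[0,0,0,0,0,0,60],[0,0,0,0,0,0,66],[0,0,0,0,0,0,66],[0,0,0,0,0,0,66],[0,0,0.8,0,0,0,66],[0,0,2.5,0,0,0,66],[0,0,3.7,0,0,0,66],[0,5,3.7,0,0,0,88],[0,5,3.7,0,0,0,88],[0,8,3.7,0,0,0,88],[0,8,3.7,0,0,0,88],[0,8,3.7,0,0,0,88],[0,8,3.7,0,0,0,88]]]'; python3 - <<'E'
from meas import *
st()
c=cap('top'); 
cv2.imwrite('pics/t12c.png',cv2.resize(c['frame'][180:320,280:480,::-1],None,fx=4,fy=4))
for r in rects(c,(0.43,.54,-.36,-.1),0.112,0.16,40): print('top',r)
for r in rects(c,(0.43,.54,-.36,-.1),0.075,0.1,40): print('mid',r)
for r in rects(c,(0.5,0.72,-0.35,-0.13),0.045,0.07,40): print('timer',r)
c=cap('scene'); cv2.imwrite('pics/s12c.png',cv2.resize(c['frame'][150:330,150:350,::-1],None,fx=4,fy=3.3))
E
```

```text
t: 34.2
eef_pos: [0.4854, -0.221, 0.0897]
tcp_rot: [-0.007, 0.707, 0.006, 0.707]
contact_force: [-1.3, -2.2, 1.7]
width: 0.0559
t: 35.83
eef_pos: [0.485, 0.0193, 0.1999]
tcp_rot: [-0.007, 0.707, 0.006, 0.707]
contact_force: [0.0, -0.1, 1.2]
width: 0.0878
t 35.83 pos [0.485  0.0193 0.1999] rot [-0.007  0.707  0.006  0.707] F [ 0.  -0.1  1.2] w 0.0878
top {'c': (486.3, -219.7), 'L': 56.4, 'W': 42.4, 'ang': 0.5, 'ztop': np.float64(129.1), 'n': 382, 'px': (410, 260)}
mid {'c': (486.1, -187.9), 'L': 57.5, 'W': 30.9, 'ang': 5.8, 'ztop': np.float64(93.4), 'n': 263, 'px': (395, 262)}
mid {'c': (486.9, -239.4), 'L': 58.3, 'W': 52.6, 'ang': -2.1, 'ztop': np.float64(92.4), 'n': 167, 'px': (421, 263)}
timer {'c': (600.0, -236.4), 'L': 48.1, 'W': 45.7, 'ang': 31.8, 'ztop': np.float64(57.3), 'n': 313, 'px': (411, 221)}
timer {'c': (507.3, -164.1), 'L': 23.2, 'W': 13.7, 'ang': -88.8, 'ztop': np.float64(58.4), 'n': 54, 'px': (384, 255)}
```

View pics/t12c.png

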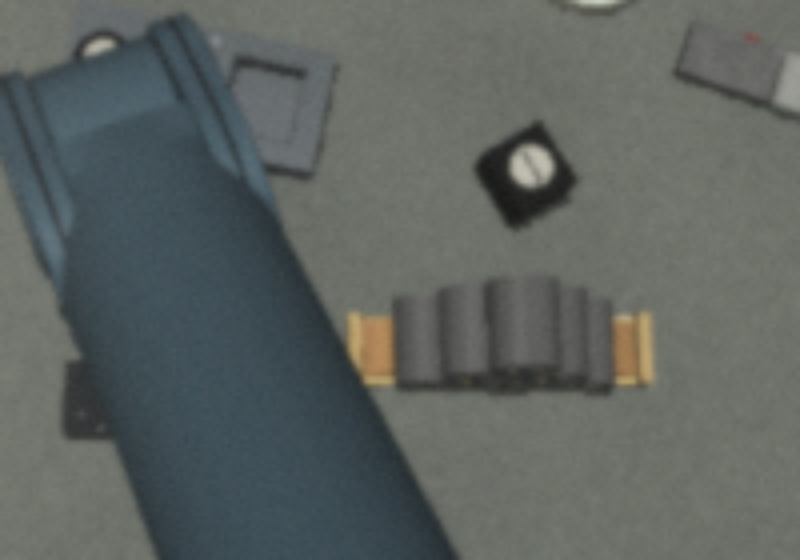

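View pics/s12c.png

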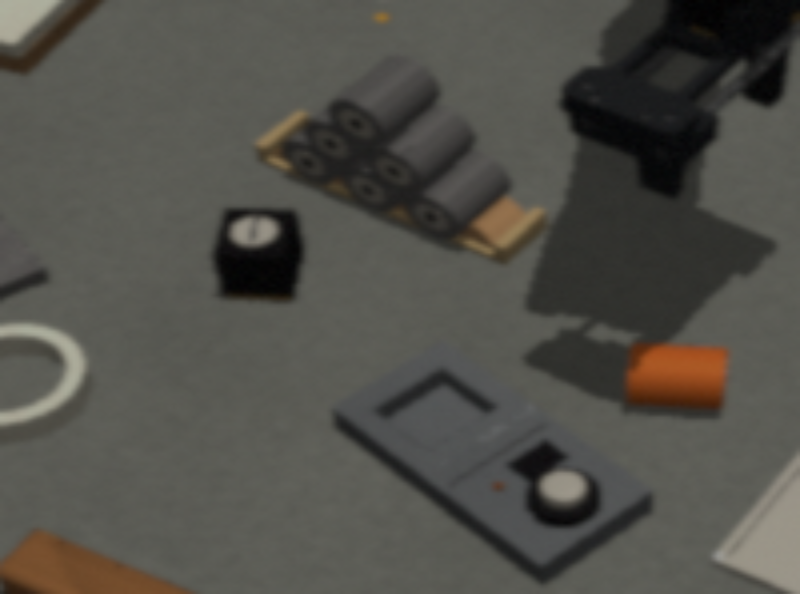

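All six rollers lie as a pyramid, with the top one at z≈126–129 mm and its axis along the rack. The timer stands alone at (525,165) in the top crop. Next I'll hover over it and measure the socket mouth.

```bash
python3 plan.py 600 -237 110 31.5; python3 -m creep '[[[3.83,-8.55,0,0,0,0.53,88],[3.83,-8.55,0,0,0,0.53,88],[3.83,-8.55,0,0,0,0.53,88],[3.83,-8.55,0,0,0,0.53,88],[3.83,-8.55,0,0,0,0.53,88],[3.83,-8.55,0,0,0,0.53,88],[3.83,-8.55,-1.5,0,0,0.53,88],[3.83,-8.55,-3,0,0,0.53,88],[3.83,-8.55,-3,0,0,0.53,88],[3.83,-8.55,-3,0,0,0.53,88]]]'; python3 plan.py 600 -237 26 31.5; cat > sock.py <<'E'
from meas import *
def mouth(c,n):
    W=cloud(c); K=np.array(c['camera_matrix']); R,t=pose(c); o=-R.T@t
    z0=.026; s=(z0-o[2])/(W[...,2]-o[2]); M=o+(W-o)*s[...,None]
    b=np.array([np.cos(np.radians(-11.5)),np.sin(np.radians(-11.5))])
    m=(W[...,2]<.02)&(np.hypot(M[...,0]-.645,M[...,1]+.066)<.04)
    nl,l,ss,_=cv2.connectedComponentsWithStats(m.astype(np.uint8)); i=1+np.argmax(ss[1:,4])
    P=(M[l==i][:,:2]*1000).astype(np.float32); (cx,cy),wh,a=cv2.minAreaRect(P)
    print(n,'mouth',round(cx,1),round(cy,1),np.round(wh,1),round(a,1),'mean',P.mean(0))
    # box top plane height and rect
    bt=(W[...,2]>.02)&(W[...,2]<.034)&(np.abs(W[...,0]-.66)<.11)&(np.abs(W[...,1]+.015)<.11)
    nl,l,ss,_=cv2.connectedComponentsWithStats(bt.astype(np.uint8)); i=1+np.argmax(ss[1:,4])
    P=W[l==i]; print('z top',np.percentile(P[:,2],[20,50,80]), cv2.minAreaRect((P[:,:2]*1000).astype(np.float32)))
E
python3 - <<'E'
from sock import *
for n in ('top','scene'):
    mouth(cap(n),n)
c=cap('top');
for r in rects(c,(0.5,0.72,-0.35,-0.13),0.045,0.07,40): print('timer',r)
cap('wrist','w13.png'); cv2.imwrite('pics/t13c.png',cv2.resize(c['frame'][175:235,285:375,::-1],None,fx=8,fy=8))
E
```

```text
t 35.92 pos [0.485  0.0183 0.1998] rot [-0.006  0.707  0.005  0.707] F [-0.7  0.3 -0.5] w 0.0879
jaw yaw 0.9 tooldir [-0.    -0.001 -1.   ] q [ 0.34  0.37 -0.57  1.97  0.25  0.87 -0.35]
SHIFT [ 3.83 -8.51 -2.99] rz 0.534 deg 30.6
t: 37.17
eef_pos: [0.6007, -0.2364, 0.1117]
tcp_rot: [-0.192, 0.68, 0.191, 0.681]
contact_force: [-0.1, 0.7, 0.2]
width: 0.088
t 37.17 pos [ 0.6007 -0.2364  0.1117] rot [-0.192  0.68   0.191  0.681] F [-0.1  0.7  0.2] w 0.088
jaw yaw 31.4 tooldir [ 0.002 -0.    -1.   ] q [ 0.66  0.74 -0.52  1.62  0.44  0.9   0.52]
SHIFT [-0.02 -0.02 -2.86] rz 0.002 deg 0.1
top mouth 649.1 -61.1 [49.8 52.3] 76.7 mean [649.3317   -61.902283]
z top [0.02415281 0.0263845  0.0287099 ] ((659.9089965820312, -15.38104248046875), (180.19529724121094, 88.02582550048828), 78.63805389404297)
scene mouth 648.3 -62.1 [46.7 50.3] 78.1 mean [648.9266   -61.325123]
z top [0.02436286 0.02616084 0.02810778] ((656.972900390625, -15.996208190917969), (183.77049255371094, 87.6215591430664), 78.44670867919922)
timer {'c': (598.1, -234.1), 'L': 48.4, 'W': 39.0, 'ang': 31.4, 'ztop': np.float64(58.0), 'n': 276, 'px': (410, 222)}
timer {'c': (507.0, -163.2), 'L': 25.1, 'W': 13.3, 'ang': -85.0, 'ztop': np.float64(58.3), 'n': 53, 'px': (385, 255)}
```

View pics/w13.png

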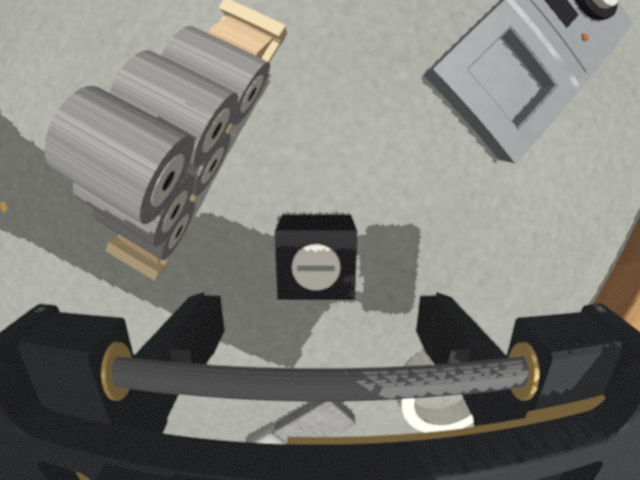

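View pics/t13c.png

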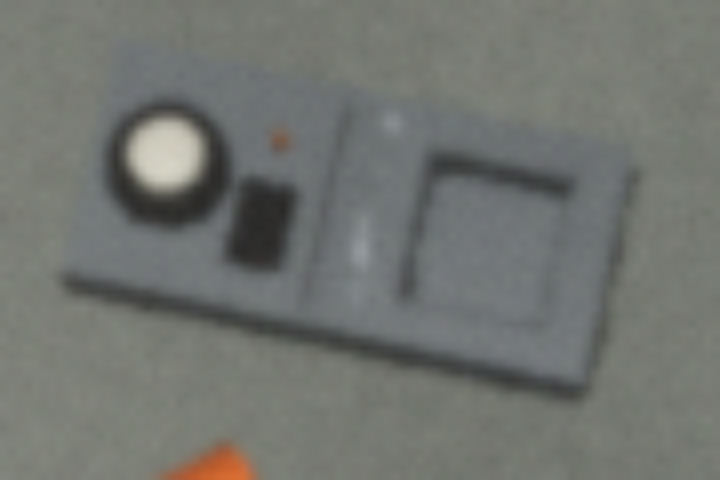

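The wrist picture shows the timer square to the jaws and centred, with its dial at (316,267). The socket mouth comes out at about (649,-62), 47 mm from the box centre as the geometry requires. Gripping the timer now.

```bash
python3 -m creep '[[[0,0,-1.4,0,0,0,88],[0,0,-2.8,0,0,0,88],[0,0,-2.8,0,0,0,88],[0,0,-2.8,0,0,0,35],[0,0,-2.8,0,0,0,35],[0,0,-2.8,0,0,0,35],[0,0,-2.8,0,0,0,35],[0,0,-2.8,0,0,0,35],[0,0,-2.8,0,0,0,35]]]' 30; python3 plan.py 648.5 -61.8 62 -11.5;
```

```text
t: 38.5
eef_pos: [0.5999, -0.2367, 0.0263]
tcp_rot: [-0.191, 0.681, 0.191, 0.681]
contact_force: [-2.4, -0.3, 4.3]
width: 0.0476
t 38.5 pos [ 0.5999 -0.2367  0.0263] rot [-0.191  0.681  0.191  0.681] F [-2.4 -0.3  4.3] w 0.0476
jaw yaw 31.4 tooldir [-0. -0. -1.] q [ 0.62  0.85 -0.47  1.64  0.51  0.77  0.47]
SHIFT [1.62 5.83 1.19] rz -0.749 deg -42.9
```

The width reads 47.6 mm, so the jaws are across the timer's 48 mm side (its x).

```bash
python3 -m creep '[[[0,0,1,0,0,0,35],[0,0,2,0,0,0,35],[1.62,5.83,2,0,0,-0.749,35],[1.62,5.83,2,0,0,-0.749,35],[1.62,5.83,2,0,0,-0.749,35],[1.62,5.83,2,0,0,-0.749,35],[1.62,5.83,2,0,0,-0.749,35],[1.62,5.83,2,0,0,-0.749,35],[1.62,5.83,1.2,0,0,-0.749,35],[1.62,5.83,1.2,0,0,-0.749,35],[1.62,5.83,1.2,0,0,-0.749,35],[1.62,5.83,1.2,0,0,-0.749,35]]]'; python3 plan.py 648.5 -61.8 62 -11.5; python3 - <<'E'
from h import *
cap('wrist','w14.png'); c=cap('scene'); cv2.imwrite('pics/s14c.png',cv2.resize(c['frame'][230:330,220:330,::-1],None,fx=7,fy=6))
E
```

```text
t: 40.0
eef_pos: [0.6491, -0.062, 0.0629]
tcp_rot: [0.071, 0.703, -0.071, 0.704]
contact_force: [-0.5, 0.5, -1.3]
width: 0.0476
t 40.0 pos [ 0.6491 -0.062   0.0629] rot [ 0.071  0.703 -0.071  0.704] F [-0.5  0.5 -1.3] w 0.0476
jaw yaw -11.5 tooldir [ 0.001 -0.    -1.   ] q [ 0.24  0.78 -0.32  1.62  0.32  0.79 -0.41]
SHIFT [-0.02  0.01 -0.03] rz 0.0 deg 0.0
```

View pics/w14.png

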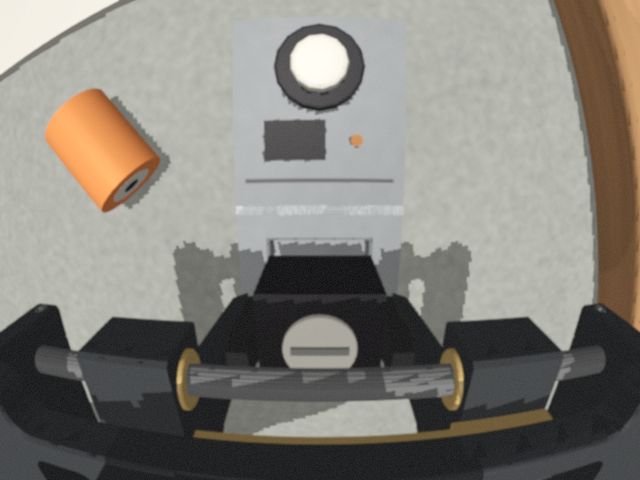

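View pics/s14c.png

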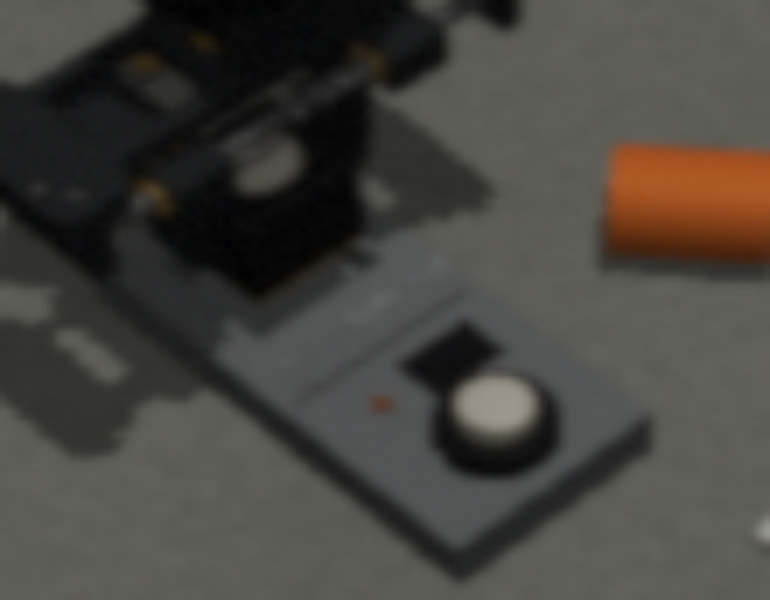

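```bash
python3 - <<'E'
from h import *
s=st(); c=cap('wrist'); cv2.imwrite('pics/w15c.png',cv2.resize(c['frame'][215:305,230:410,::-1],None,fx=4.4,fy=5,interpolation=cv2.INTER_NEAREST))
bx=np.array([np.cos(np.radians(-11.5)),np.sin(np.radians(-11.5))]); by=np.array([-bx[1],bx[0]])
def f(u,v,z):
    p=onplane(c,u,v,z,True); d=p[:2]-s['eef_pos'][:2]; print((u,v,z),np.round(p*1000,1),'box x,y rel tcp',round(d@bx*1000,1),round(d@by*1000,1))
f(267,239,.026);f(372,239,.026);f(320,239,.026); f(232,200,.026); f(406,200,.026)
f(264,256,.088);f(378,256,.088)
f(319,61,.05)
g=cv2.cvtColor(c['frame'],cv2.COLOR_RGB2GRAY); print(g[230:262,320]); print(g[247,255:285]); print(g[247,360:385])
E
```

```text
t 40.1 pos [ 0.649  -0.0618  0.0627] rot [ 0.071  0.703 -0.071  0.704] F [-0.   0.1 -2.2] w 0.0481
(267, 239, 0.026) [627.5 -32.3  26. ] box x,y rel tcp -27.0 24.6
(372, 239, 0.026) [680.5 -43.1  26. ] box x,y rel tcp 27.2 24.6
(320, 239, 0.026) [654.2 -37.8  26. ] box x,y rel tcp 0.3 24.6
(232, 200, 0.026) [614.6  -8.6  26. ] box x,y rel tcp -44.4 45.3
(406, 200, 0.026) [701.1 -26.2  26. ] box x,y rel tcp 44.0 45.3
(264, 256, 0.088) [637.4 -22.4  88. ] box x,y rel tcp -19.2 36.3
(378, 256, 0.088) [676.1 -30.3  88. ] box x,y rel tcp 20.3 36.3
(319, 61, 0.05) [670.6  45.3  50. ] box x,y rel tcp -0.2 109.3
[178 178 177 176 177 177 176 172 157 154 167 175 175 163 138 114 116 114
 115 111 114 113 117 113 105  82  53  22  22  30  27  25]
[180 183 178 181 180 180 180 180 181 181 179 171 158 146 128 105  81  76
  86 123 163 180 179 161 135 121 117 113 116 114]
[115 134 164 173 167 139 102  84  89 118 141 149 155 167 175 178 176 176
 175 176 174 173 170 168 171]
```

View pics/w15c.png

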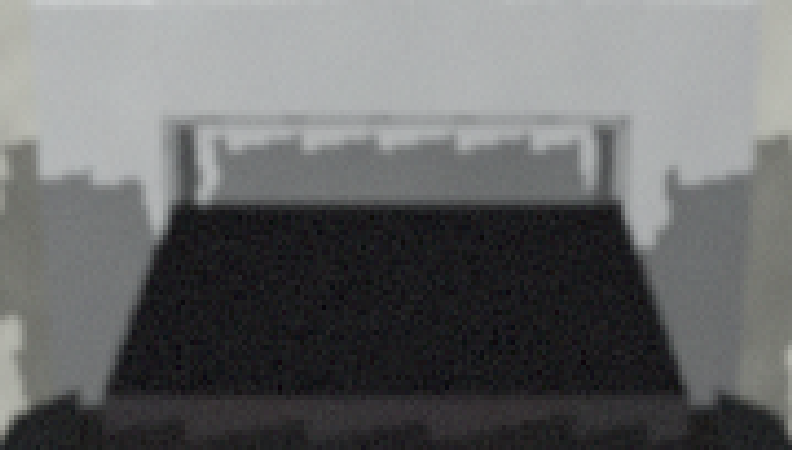

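The wrist view shows the mouth centred on the tool: its far edge is at 24.6 mm (24 nominal) and its sides at ∓27, which is the 26 nominal. Inserting in steps.

```bash
python3 -m creep '[[[0,0,-0.3,0,0,0,35],[0,0,-0.5,0,0,0,35],[0,0,-0.6,0,0,0,35],[0,0,-0.7,0,0,0,35],[0,0,-0.7,0,0,0,35]]]';python3 -m creep '[[[0,0,-0.15,0,0,0,35],[0,0,-0.33,0,0,0,35],[0,0,-0.33,0,0,0,35],[0,0,-0.33,0,0,0,35]]]'; python3 plan.py 648.5 -61.8 32 -11.5
```

```text
t: 40.78
eef_pos: [0.6484, -0.0617, 0.0408]
tcp_rot: [0.071, 0.704, -0.071, 0.703]
contact_force: [0.3, 0.6, -0.5]
width: 0.0475
t: 41.28
eef_pos: [0.6489, -0.0617, 0.032]
tcp_rot: [0.071, 0.703, -0.071, 0.704]
contact_force: [-3.5, 0.2, 8.0]
width: 0.0477
t 41.27 pos [ 0.6489 -0.0617  0.032 ] rot [ 0.071  0.703 -0.071  0.704] F [-3.5  0.2  8. ] w 0.0477
jaw yaw -11.5 tooldir [ 0. -0. -1.] q [ 0.23  0.82 -0.31  1.62  0.33  0.75 -0.43]
SHIFT [-0.01 -0.   -0.  ] rz 0.0 deg 0.0
```

```bash
python3 -m creep '[[[0,0,-0.05,0,0,0,35],[0,0,-0.05,0,0,0,35]]]';python3 -m creep '[[[0,0,0,0,0,0,58],[0,0,0,0,0,0,66],[0,0,0,0,0,0,66],[0,0,1,0,0,0,66],[0,0,3,0,0,0,66],[0.73,-2,3,0,0,0,66],[0.73,-6,3,0,0,0,66],[0.73,-6,3,0,0,0,66],[0.73,-6,3,0,0,0,66],[0.73,-6,3,0,0,0,66]]]'; python3 - <<'E'
from sock import *
st()
for n in ('top','scene'):
    c=cap(n)
    for r in rects(c,(0.6,0.72,-0.12,-0.03),0.05,0.08,30): print(n,'timer',r)
    W=cloud(c); P=W[(np.abs(W[...,0]-.6485)<.02)&(np.abs(W[...,1]+.0617)<.018)]; print('z',np.nanpercentile(P[:,2],[10,30,50,70,90]))
    f=c['frame']; wh=f.min(-1)>130
    for r in rects(c,(0.6,0.74,0.0,0.11),0.03,0.07,10,wh): print('btn',r)
    if n=='top': cv2.imwrite('pics/t16c.png',cv2.resize(f[175:240,285:375,::-1],None,fx=8,fy=8))
    else: cv2.imwrite('pics/s16c.png',cv2.resize(f[230:330,220:330,::-1],None,fx=7,fy=6))
E
```

```text
t: 41.52
eef_pos: [0.6489, -0.0617, 0.032]
tcp_rot: [0.071, 0.703, -0.071, 0.704]
contact_force: [-7.8, 0.2, 19.7]
width: 0.0475
t: 42.78
eef_pos: [0.6704, -0.241, 0.1192]
tcp_rot: [0.071, 0.704, -0.071, 0.703]
contact_force: [0.9, 0.5, 0.0]
width: 0.0657
t 42.77 pos [ 0.6704 -0.241   0.1192] rot [ 0.071  0.704 -0.071  0.703] F [0.9 0.5 0. ] w 0.0657
top timer {'c': (649.8, -61.5), 'L': 49.0, 'W': 43.8, 'ang': -11.4, 'ztop': np.float64(63.2), 'n': 305, 'px': (345, 201)}
z [0.05639029 0.0582612  0.05943797 0.06067206 0.06263166]
btn {'c': (670.8, 46.2), 'L': 22.7, 'W': 21.5, 'ang': 0.5, 'ztop': np.float64(51.4), 'n': 63, 'px': (305, 193)}
scene timer {'c': (648.0, -62.2), 'L': 50.0, 'W': 47.1, 'ang': -10.3, 'ztop': np.float64(62.9), 'n': 387, 'px': (257, 265)}
z [0.05491564 0.0575972  0.05923631 0.06076044 0.06273141]
btn {'c': (670.0, 47.3), 'L': 17.8, 'W': 15.5, 'ang': 37.3, 'ztop': np.float64(51.4), 'n': 50, 'px': (290, 296)}
```

View pics/s16c.png

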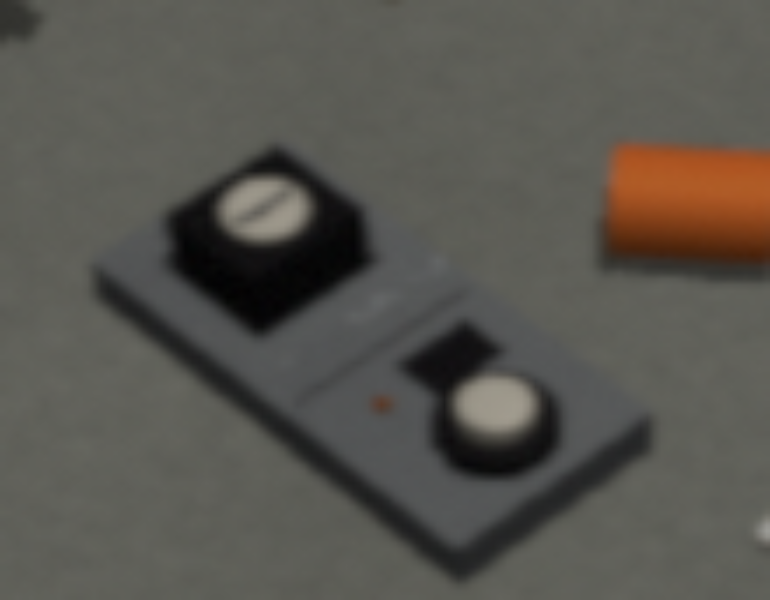

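View pics/t16c.png

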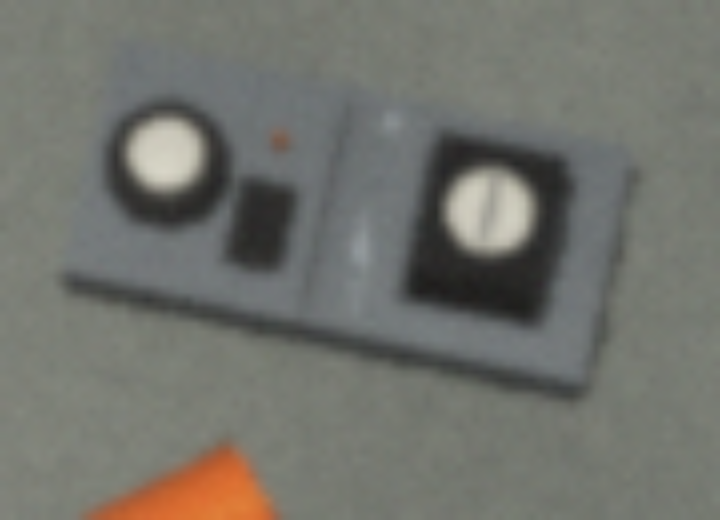

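```bash
python3 - <<'E'
from meas import *
for n in ('top','scene'):
    W=cloud(cap(n)); r=np.hypot(W[...,0]-.670,W[...,1]-.046)*1000
    for a,b in ((0,4),(4,8),(8,11),(14,16),(16,18),(18,20),(20,24)):
        z=W[...,2][(r>=a)&(r<b)]*1000; print(n,a,b,np.round(np.percentile(z,[10,50,90]),1),len(z))
E
python3 plan.py 670.3 46 80 -11.5
```

```text
top 0 4 [46.3 47.5 50.1] 7
top 4 8 [43.4 49.5 52.2] 19
top 8 11 [43.2 47.6 51.3] 30
top 14 16 [34.7 38.4 42.3] 19
top 16 18 [34.2 37.5 40.3] 30
top 18 20 [25.4 35.1 40.3] 46
top 20 24 [24.4 28.2 37. ] 59
scene 0 4 [47.6 48.6 50. ] 8
scene 4 8 [44.5 48.2 50.3] 28
scene 8 11 [38.7 46.5 51.5] 40
scene 14 16 [36.9 38.4 41. ] 24
scene 16 18 [36.4 39.  41.6] 29
scene 18 20 [26.  35.3 40.2] 70
scene 20 24 [24.8 27.5 38.5] 91
t 42.98 pos [ 0.6708 -0.2395  0.1196] rot [ 0.07   0.704 -0.07   0.704] F [ 0.1 -0.5  0. ] w 0.0662
jaw yaw -11.4 tooldir [ 0.     0.001 -1.   ] q [ 0.48  0.79 -0.33  1.42  0.28  0.98 -0.11]
SHIFT [-0.02  9.52 -1.32] rz -0.002 deg -0.1
```

The button top is at about 48 mm and its collar at about 38 mm, so a 6 mm press stays clear of the collar. Going over the button with the fingers shut.

```bash
python3 -m creep '[[[-0.02,9.52,0,0,0,0,0],[-0.02,9.52,0,0,0,0,0],[-0.02,9.52,0,0,0,0,0],[-0.02,9.52,0,0,0,0,0],[-0.02,9.52,0,0,0,0,0],[-0.02,9.52,0,0,0,0,0],[-0.02,9.52,-1,0,0,0,0],[-0.02,9.52,-2,0,0,0,0],[-0.02,9.52,-2,0,0,0,0],[-0.02,9.52,-2,0,0,0,0]]]' 20; python3 plan.py 670.3 46 42 -11.5; python3 - <<'E'
from meas import *
c=cap('top'); cv2.imwrite('pics/t17c.png',cv2.resize(c['frame'][160:240,280:380,::-1],None,fx=7,fy=7))
c=cap('scene'); cv2.imwrite('pics/s17c.png',cv2.resize(c['frame'][230:330,220:330,::-1],None,fx=7,fy=6))
E
```

```text
t: 44.22
eef_pos: [0.6706, 0.0433, 0.0607]
tcp_rot: [0.071, 0.703, -0.071, 0.704]
contact_force: [0.8, -0.0, 0.3]
width: 0.0005
t 44.23 pos [0.6706 0.0433 0.0607] rot [ 0.071  0.703 -0.071  0.704] F [ 0.8 -0.   0.3] w 0.0005
jaw yaw -11.6 tooldir [ 0.001 -0.    -1.   ] q [ 0.08  0.81 -0.32  1.56  0.32  0.82 -0.57]
SHIFT [-0.01  0.09 -0.62] rz 0.001 deg 0.1
```

View pics/s17c.png

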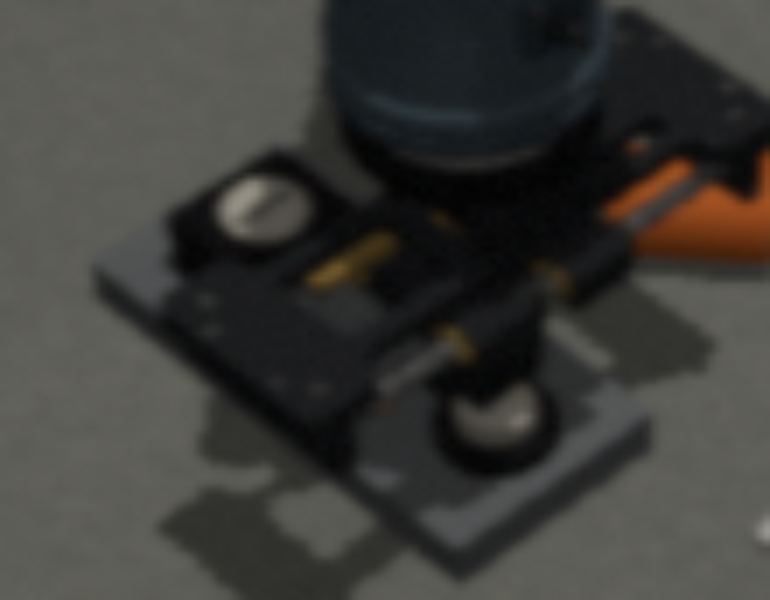

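```bash
python3 -m creep '[[[0,0.08,0,0,0,0,0],[0,0.08,-0.25,0,0,0,0],[0,0.08,-0.35,0,0,0,0],[0,0.08,-0.35,0,0,0,0]]]'; python3 -m creep '[[[0,0,-0.05,0,0,0,0],[0,0,-0.1,0,0,0,0],[0,0,-0.1,0,0,0,0]]]'; python3 -m creep '[[[0,0,-0.05,0,0,0,0],[0,0,-0.1,0,0,0,0],[0,0,-0.1,0,0,0,0]]]'
```

```text
t: 44.82
eef_pos: [0.6695, 0.0463, 0.0487]
tcp_rot: [0.071, 0.704, -0.071, 0.703]
contact_force: [-0.7, 0.2, 0.1]
width: 0.0004
t: 45.2
eef_pos: [0.6699, 0.0463, 0.0462]
tcp_rot: [0.071, 0.704, -0.071, 0.704]
contact_force: [-0.4, -0.0, 1.6]
width: 0.0006
t: 45.58
eef_pos: [0.6699, 0.0463, 0.0431]
tcp_rot: [0.071, 0.704, -0.071, 0.704]
contact_force: [-1.7, 0.2, 2.8]
width: 0.0008
```

```bash
python3 -m creep '[[[0,0,-0.04,0,0,0,0],[0,0,-0.08,0,0,0,0],[0,0,-0.08,0,0,0,0]]]'; python3 -m creep '[[[0,0,-0.04,0,0,0,0],[0,0,-0.04,0,0,0,0]]]'
```

```text
t: 45.95
eef_pos: [0.67, 0.0464, 0.0423]
tcp_rot: [0.071, 0.703, -0.071, 0.704]
contact_force: [-6.2, -0.9, 15.5]
width: 0.0004
t: 46.2
eef_pos: [0.67, 0.0463, 0.0422]
tcp_rot: [0.071, 0.703, -0.071, 0.704]
contact_force: [-10.4, -1.5, 22.8]
width: 0.0007
```

There is a hard stop at 42.2 mm with 23 N, 6 mm below the released height, so the button is fully down. Releasing and retreating.

```bash
python3 -m creep '[[[0,0,0.3,0,0,0,0],[0,0,1,0,0,0,0],[0,0,4,0,0,0,0],[0,0,5,0,0,0,0],[-2,6,5,0,0,0,40],[-3,8,5,0,0,0,40],[-3,8,5,0,0,0,40],[-3,8,5,0,0,0,40],[-3,8,5,0,0,0,40],[-3,8,5,0,0,0,40],[-3,8,5,0,0,0,40],[-3,8,5,0,0,0,40]]]'; python3 - <<'E'
from meas import *
st()
for n in ('top','scene'):
    c=cap(n,n+'18.png'); 
    for z in ((.112,.16),(.078,.1)):
        for r in rects(c,(0.43,.54,-.36,-.1),*z,40): print(n,r)
    for r in rects(c,(0.6,0.72,-0.12,-0.03),0.05,0.08,30): print('timer',r)
    W=cloud(c); r=np.hypot(W[...,0]-.670,W[...,1]-.046)*1000; print('btn z',np.median(W[...,2][r<7]))
    f=c['frame'][:,:,::-1]
    cv2.imwrite('pics/%s18c.png'%n,cv2.resize(f[170:310,280:480] if n=='top' else f[150:330,150:350],None,fx=4,fy=4 if n=='top' else 3.3))
E
```

```text
t: 47.7
eef_pos: [0.5808, 0.2844, 0.1895]
tcp_rot: [0.072, 0.703, -0.072, 0.704]
contact_force: [0.2, 0.5, 0.5]
width: 0.0397
t 47.7 pos [0.5808 0.2844 0.1895] rot [ 0.072  0.703 -0.072  0.704] F [0.2 0.5 0.5] w 0.0397
top {'c': (486.1, -219.8), 'L': 55.9, 'W': 43.1, 'ang': 1.1, 'ztop': np.float64(128.8), 'n': 386, 'px': (410, 260)}
top {'c': (486.4, -187.5), 'L': 57.2, 'W': 29.2, 'ang': 3.6, 'ztop': np.float64(93.1), 'n': 245, 'px': (396, 261)}
top {'c': (486.7, -236.9), 'L': 57.2, 'W': 57.0, 'ang': -89.6, 'ztop': np.float64(92.4), 'n': 167, 'px': (421, 263)}
timer {'c': (649.9, -61.5), 'L': 49.0, 'W': 43.9, 'ang': -11.3, 'ztop': np.float64(63.9), 'n': 307, 'px': (345, 201)}
btn z 0.04797600176395296
scene {'c': (485.0, -217.8), 'L': 60.7, 'W': 41.5, 'ang': 3.3, 'ztop': np.float64(128.5), 'n': 324, 'px': (245, 177)}
scene {'c': (484.5, -218.8), 'L': 89.5, 'W': 61.4, 'ang': -89.7, 'ztop': np.float64(97.7), 'n': 382, 'px': (249, 190)}
timer {'c': (647.4, -61.7), 'L': 51.5, 'W': 47.7, 'ang': -13.2, 'ztop': np.float64(63.2), 'n': 391, 'px': (257, 266)}
btn z 0.0490018218755285
```

View pics/top18c.png

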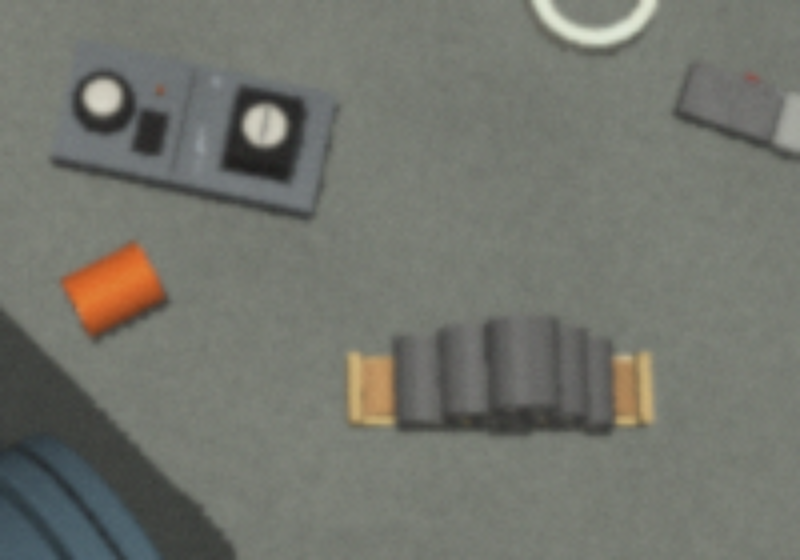

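View pics/scene18c.png

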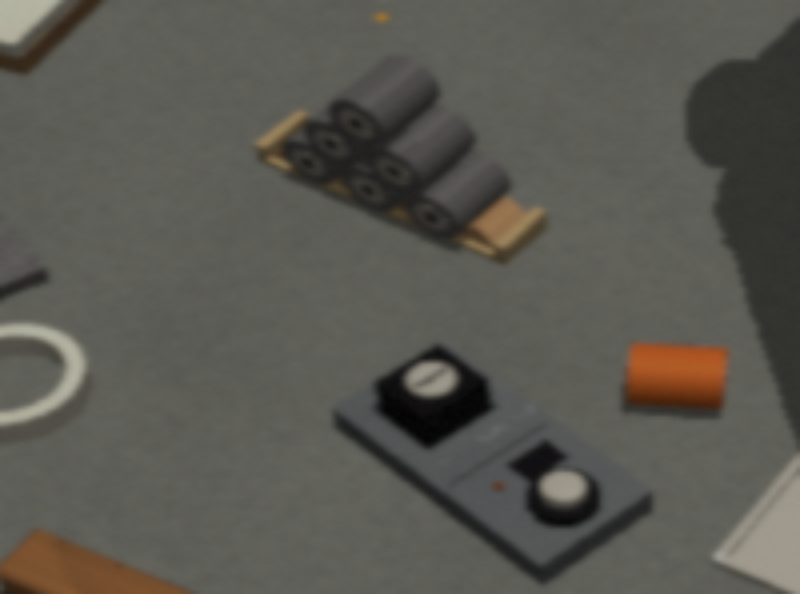

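View pics/top18.png

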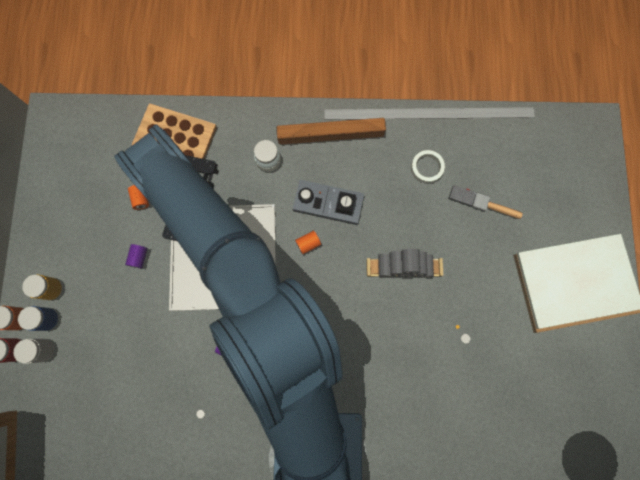

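The pyramid is intact at (410,262), the timer is home at (345,203), and the button is back up at (306,195), at about 48 mm. The pot (266,155), tape (428,166) and brush (480,200) have not moved. The arm is clear of everything, so I'm handing in.

```bash
python3 -c "
from workcell import arm; print(arm.sign_off())"
```

```text
the job is handed in; nothing more can be done
None
```

The job is done and handed in at about 48 s of the 210 s allowed; `sign_off` gave no verdict.

- **Rollers:** All six grey rollers were gripped at 20 N and stacked as a pyramid of three, two and one. They lie along the grooves. Their centres along the grooves agree to within about 1 mm in the pictures, so the ends are well inside the 1 cm limit. The orange and purple look-alikes were left alone.
- **Timer:** It was knocked a few centimetres aside during the run, so I found it again before taking it. I plugged it in until it stopped at 32 mm tool height, which puts its underside 6 mm above the table, and a further push of 20 N did not move it. In the last pictures its top reads about 58–63 mm, which fits fully home.
- **Start button:** I pressed it 6 mm to a hard stop (about 23 N) and let it go. It reads 48–49 mm again, its height before the press.
- **Last checks:** The final pictures show the rack and socket undisturbed. The paint pot, tape and brush have not visibly moved, and the arm is touching nothing.

No check failed. The two cameras disagreed by 1–3 mm in places, and their depth readings put roller tops about 2–3 mm too high, both before and after placing. I saw no sign of the grip slackening.

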